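Lock the drawn fuses away and set up the insulation tester

ROBOT

A 6-joint arm with a two-finger parallel gripper is mounted at the origin on the work surface. World frame = base frame: x ahead of the robot, y to its left, z up, the work surface at z = 0. Lengths are in m, angles in degrees, forces in N, time in s.
With the tool pointing down it reaches from about 0.4 to 0.825 m from the base axis. Payload 7 kg.
Tool frame: the origin (TCP) lies midway between the tips of the shut fingers; the grasp point (between the pads) lies 19 mm behind it; z points along the fingers, y is the line along which they close (so a half turn about z gives the same grasp; the last joint's range is limited). The gripper opens to 88 mm and grips with 3 to 60 N. Pads are 19 mm wide; open, the fingers measure 130 mm over their backs; the gripper's body (78 mm by 193 mm) begins 47 mm behind the grasp point.
Start: joints at [87.783, 20.546, 0.682, 0, -70.136, -16.507], TCP at [0.217, 0.639, 0.227] pointing down, gripper open.
Joint ranges: [-176.03, 176.03], [-82.01, 121.73], [-58.28, 71.71], [-173.87, 95.51], [-174.79, -0.11], [-173.66, 173.66]. Speed limits (degrees/s): [136.94, 136.94, 172.46, 180, 180, 180].

INTERFACE

Orientations are given as [roll, pitch, yaw] about the fixed x, y, z axes, in that order (R = Rz(yaw) Ry(pitch) Rx(roll)).
In Python, from plant import r, eyes, workorder gives the robot as it stands.
- The arm moves only by the tool step_arm, never from a script. Its argument "plan" is a list of rows, each a list of 5 numbers: the shift along the tool's x, y, z each as a share of 25 cm, from -1 to 1, then the turn about the tool's z as a share of 60 degrees, from -1 to 1, then the finger opening in mm, from 0 to 87.6. In form: [[x, y, z, turn, jaw], ...]. A call has 1 to 12 rows; each row is the pose to reach, as a shift and turn from the pose commanded when the call began, along the tool's axes at that moment; what a row does not reach only later rows make up. A row lasts 1/12 s, in which the tool goes at most 41.7 mm and 7.16 degrees, less where a joint would pass 70% of its speed; a pose out of reach is approached as far as the arm can. A call with a number of a shift or a turn outside -1 to 1 is refused whole. A call with a gripper value outside its range is refused whole. The fingers move at their own pace and stop on an object; "newtons" is the grip in N (left out, the last holds). Time passes only in rows, so rows that repeat a pose let the fingers close. It gives the time, the measured TCP pose, the force, the opening and the grip force at its end, in the units of the state.
- r.get_state(): the state, without advancing time (a new reading comes with each control period).
- eyes.capture(name): name is "scene" or "top"; returns the picture (420x560x3 uint8, red, green, blue); there is no depth.
- eyes.camera_model(name): a dict with "fov_y" (degrees; the focal length in pixels is half the picture's height over the tangent of half this angle, whatever the lens; pixels are square), "cx", "cy" (the principal point, pixels), "world_to_cam" (4x4, takes a point from world to camera coordinates). Camera axes: x right, y up, looking along -z (the intrinsics and any distortion apply to the point x, -y, -z); pixel columns grow to the right and rows downward; lengths in m; the calibration is good to about 2 mm. A picture is of the moment at which its call begins. camera_model takes no time and is no camera call.
- workorder.close_job(): hands the job in; it is judged then, once.
The state is a dict: "time_s": time; "joints": joint angles; "qd": joint speeds; "joint_torque": joint torques, N m; "tcp_pos": TCP position; "eef_rot": TCP orientation; "contact_force": force on the tool from outside, world axes, zero at the start; "moment": the same for the moment, N m; "gripper_width": finger opening in m; "gripper_force": force on a finger pad.
Only numpy, scipy, OpenCV 4.12 (cv2) and the standard library are available. Lean on these libraries where they do the work, as an engineer would, in place of code of your own. Each camera call takes 0.05 s, during which the arm holds its last target. There are 200 camera calls.

TASK

Make the circuits safe for an insulation test: lay every drawn ceramic fuse carrier flat with its finger grip upward in the open top tier of the stack, setting the ceramic down gently, then put the lid squarely on that tier and flip all four side clips fully down. Only when the fuses are locked in, raise the tester's screen lid to 110 degrees from shut and leave it standing there. Leave the padlock, the torch and the mallet where they lie.

Things in the scene. Friction and masses are not known exactly. Their poses are not given: they have to be found in the camera images.
- stack: Three stacked plastic tiers (green, yellow, and a grey one on top), each 158 mm (x) by 184 mm (y) outside and 54 mm high, 162 mm in all; it stands fast. Only the top tier is open. Origin: centre of the stack's underside; x across the short side, y along the long side, z up
- tier_floor (a point): Centre of the top tier's inner floor, 112 mm above the ledge, axes as the stack's. The clear inside is 150 mm (x) by 176 mm (y) and 50 mm deep, walls 4 mm: room for four carriers in two rows of two with their long axes along y, about 38 mm (x) and 43 mm (y) from the centre
- tier_rim (a point): Centre of the top tier's open mouth, at the height of its rim (162 mm above the ledge), axes as the stack's
- lid: Loose white lid: a plate 164 (x) by 190 (y) by 8 mm thick; under it a rounded rib 6 mm deep drops inside the tier's walls with 2.5 mm to spare all round. 0.25 to 0.5 kg. Starts lying on the ledge the right way up; fits either way round (half a turn). Origin: centre of the plate's underside, which lies on the rim when the lid is on; x short side, y long side, z up
- lid_grip (a point): Middle of the grip bar on top of the lid, 29 mm above the lid's origin. The bar runs along the lid's y: 16 mm thick (x), 90 mm long, 17 mm deep, its top 38 mm above the lid's origin, with a 13 mm gap between bar and plate. Axes as the lid's
- clip_1 (a joint): Clip on the lid's short-axis -x side (edge 190 mm long): a flap 50 mm wide, 28 mm long and 4 mm thick, hinged on the lid's edge. 0: sticking out and up at 45 degrees above level; 0.785: level; 2.356 rad (its stop): hanging straight down against the tier's side, fully shut. A stiff hinge (about 0.035 N m, so 1 to 3 N at the flap): it stays where it is left
- clip_1_hinge (a point): Middle of clip 1's hinge line, 4 mm above the lid's origin plane and 84 mm from the lid's centre; the clip points straight away from the lid's centre. Axes as the lid's
- clip_2 (a joint): Clip on the lid's short-axis +x side (edge 190 mm long): a flap 50 mm wide, 28 mm long and 4 mm thick, hinged on the lid's edge. 0: sticking out and up at 45 degrees above level; 0.785: level; 2.356 rad (its stop): hanging straight down against the tier's side, fully shut. A stiff hinge (about 0.035 N m, so 1 to 3 N at the flap): it stays where it is left
- clip_2_hinge (a point): Middle of clip 2's hinge line, 4 mm above the lid's origin plane and 84 mm from the lid's centre; the clip points straight away from the lid's centre. Axes as the lid's
- clip_3 (a joint): Clip on the lid's long-axis +y side (edge 164 mm long): a flap 50 mm wide, 28 mm long and 4 mm thick, hinged on the lid's edge. 0: sticking out and up at 45 degrees above level; 0.785: level; 2.356 rad (its stop): hanging straight down against the tier's side, fully shut. A stiff hinge (about 0.035 N m, so 1 to 3 N at the flap): it stays where it is left
- clip_3_hinge (a point): Middle of clip 3's hinge line, 4 mm above the lid's origin plane and 97 mm from the lid's centre; the clip points straight away from the lid's centre. Axes as the lid's
- clip_4 (a joint): Clip on the lid's long-axis -y side (edge 164 mm long): a flap 50 mm wide, 28 mm long and 4 mm thick, hinged on the lid's edge. 0: sticking out and up at 45 degrees above level; 0.785: level; 2.356 rad (its stop): hanging straight down against the tier's side, fully shut. A stiff hinge (about 0.035 N m, so 1 to 3 N at the flap): it stays where it is left
- clip_4_hinge (a point): Middle of clip 4's hinge line, 4 mm above the lid's origin plane and 97 mm from the lid's centre; the clip points straight away from the lid's centre. Axes as the lid's
- carrier_1: Ceramic fuse carrier (may be absent), 0.12 to 0.22 kg: base 64 mm long (x), 72 mm over its brass blades, 32 mm wide (y) and 16 mm high; on it, in the middle, an upright finger grip 40 mm long (x) and 14 mm thick (y), its top 42 mm above the underside. Origin: centre of the underside; z up, starts standing on its base
- carrier_2: Ceramic fuse carrier (may be absent), 0.12 to 0.22 kg: base 64 mm long (x), 72 mm over its brass blades, 32 mm wide (y) and 16 mm high; on it, in the middle, an upright finger grip 40 mm long (x) and 14 mm thick (y), its top 42 mm above the underside. Origin: centre of the underside; z up, starts standing on its base
- carrier_3: Ceramic fuse carrier (may be absent), 0.12 to 0.22 kg: base 64 mm long (x), 72 mm over its brass blades, 32 mm wide (y) and 16 mm high; on it, in the middle, an upright finger grip 40 mm long (x) and 14 mm thick (y), its top 42 mm above the underside. Origin: centre of the underside; z up, starts standing on its base
- carrier_4: Ceramic fuse carrier (may be absent), 0.12 to 0.22 kg: base 64 mm long (x), 72 mm over its brass blades, 32 mm wide (y) and 16 mm high; on it, in the middle, an upright finger grip 40 mm long (x) and 14 mm thick (y), its top 42 mm above the underside. Origin: centre of the underside; z up, starts standing on its base
- tester: Insulation tester, a black case 140 mm (x) by 170 mm (y) by 51 mm high that stands fast (69 mm with the screen shut on it). Origin: centre of its underside; its front faces its own -x
- screen (a joint): Angle of the tester's grey screen lid (122 mm by 166 mm, 14 mm thick, hinged along the case's far top edge). 0: shut, lying on the case; grows as it is raised; 1.571: upright; 2.6: stop. A stiff hinge, about 0.35 N m and the lid's weight besides (up to some 4 N at the tab): it stays where it is left
- screen_tab (a point): Grip point of the black pull tab in the middle of the screen lid's free edge: the tab is 24 mm wide (along the hinge line), 12 mm thick and stands 38 mm out from the lid's edge; this point is on its mid-line 28 mm out from the lid's edge, 10 mm short of the tab's end. It is 150 mm from the hinge line. Turns with the screen lid
- screen_hinge (a point): Middle of the screen lid's hinge line, 53 mm above the ledge, axes as the tester's; the hinge line runs along the tester's y. With the screen shut the tab point lies 150 mm from it towards the tester's -x and 9 mm above it; as the screen is raised the tab goes up and then over towards +x
- padlock: Steel padlock lying flat, about 90 by 50 by 22 mm. Not to be disturbed
- torch: Black torch, 150 mm long, 46 mm thick at its head, lying. Not to be disturbed
- mallet: Small wooden mallet lying, 250 mm long, head 60 by 110 by 55 mm. Not to be disturbed
Mind the look-alikes: they are no part of the job. Leave any red look-alike of the carrier_4 alone. Leave any turquoise look-alike of the stack alone.

How it is judged:
By the outcome, as a careful person would: the job done as asked, in the order asked, and still so for the second after the job is handed in, with the robot touching nothing.
Of carrier_1, carrier_2, carrier_3, carrier_4 only 2 to 4 are there at a start; the rules pass over those that are not, and their reading is None.
At some moment in a run one of carrier_1, carrier_2, carrier_3, carrier_4 may be knocked a few centimetres aside while the robot is not near it.
It also fails if it takes over 210 s, if anything falls off the work surface, if the arm or the gripper's body presses on something with over 40 N, if the wrist force passes 120 N, or if a joint passes its speed limit or range.

## Working session

There is one attempt and no reset: what is moved stays moved. The work goes in short steps, Python scripts to look and compute and a tool call to move; the robot and the scene stay as the last step left them, time stands still between calls to the robot, and variables do not carry over. Pictures are saved under pics/ and viewed, at most 14 in all, crops included, and the job is handed in when it is done.

Besides the shell and the picture viewer there is one more tool, called by a JSON object that holds its "method" and its "body", one argument or row to a line. step_arm: Moves the arm, as the interface text tells. Its arguments: {"type":"object","properties":{"plan":{"type":"array"},"newtons":{"type":"number"}},"required":["plan"]}

```bash
ls; mkdir -p pics; python3 - <<'E'
from plant import r,eyes,workorder
import cv2
for n in("scene","top"):
    im=eyes.capture(n); cv2.imwrite(f"pics/{n}0.png",im[:,:,::-1]); m=eyes.camera_model(n); print(n,m)
s=r.get_state(); print(s)
E
```

```text
pics
scene {'fov_y': 51.00214708818458, 'cx': 277.875562608899, 'cy': 204.33898769294075, 'world_to_cam': array([[-0.70578866,  0.70839692, -0.00601416,  0.29015907],
       [-0.51729631, -0.50955428,  0.6875747 ,  0.1903349 ],
       [ 0.48401126,  0.48839353,  0.72608874, -1.57281714],
       [ 0.        ,  0.        ,  0.        ,  1.        ]])}
top {'fov_y': 50.656444059903755, 'cx': 279.3901514421625, 'cy': 216.56560359533927, 'world_to_cam': array([[ 9.34614799e-04, -9.99893789e-01,  1.45443205e-02,
         3.67672809e-02],
       [ 9.96509944e-01,  2.14525447e-03,  8.34465713e-02,
        -5.17039369e-01],
       [-8.34689096e-02,  1.44155696e-02,  9.96406108e-01,
        -1.48938567e+00],
       [ 0.00000000e+00,  0.00000000e+00,  0.00000000e+00,
         1.00000000e+00]])}
{'time_s': 0.1, 'joints': array([ 8.77817194e+01,  2.05871752e+01,  6.36375376e-01, -1.80681828e-02,
       -7.01362332e+01, -1.65094089e+01]), 'qd': array([ 0.00774941, -0.11998378,  0.15768784,  0.08257877,  0.0598254 ,
        0.03414878]), 'joint_torque': array([-1.70620930e-03, -5.84164095e+01,  2.93751669e+01,  7.01549873e+00,
        1.02201567e-02, -5.37070139e-05]), 'tcp_pos': array([0.21657675, 0.63882026, 0.22569699]), 'eef_rot': array([ 1.79911728e+02, -8.44900860e-03, -1.87338352e+01]), 'contact_force': array([ 0.5363012 , -0.00168228, -0.91450113]), 'moment': array([0.00514162, 0.01762879, 0.03152297]), 'gripper_force': 0.0, 'gripper_width': 0.08762291836694801}
```

View pics/scene0.png

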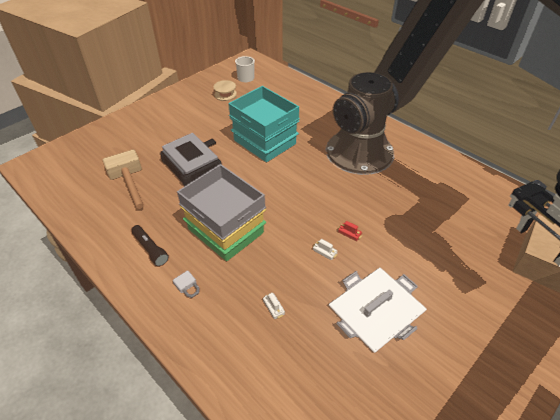

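View pics/top0.png

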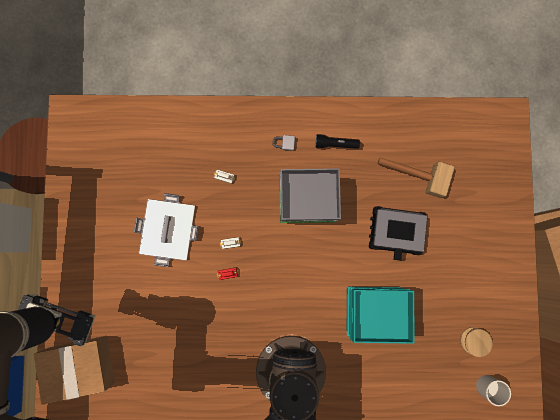

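The scene view shows stack (222,210), lid (378,308), two white carriers (325,249) and (274,305), a red look-alike (350,231), tester (190,157), and padlock, torch and mallet on the left. In the top view the carriers are at (225,176) and (231,242), the stack rim at (310,195), the lid at (168,230), and the tester at (400,230) with its tab at (400,257).

```bash
cat > h.py <<'E'
import numpy as np, cv2
from plant import r,eyes,workorder
def K(n):
    m=eyes.camera_model(n); f=210/np.tan(np.radians(m['fov_y']/2)); return f,m['cx'],m['cy'],np.array(m['world_to_cam'])
def ray(n,px,z):
    f,cx,cy,T=K(n); px=np.atleast_2d(px).astype(float)
    d=np.c_[(px[:,0]-cx)/f,-(px[:,1]-cy)/f,-np.ones(len(px))]@T[:3,:3]
    o=-T[:3,:3].T@T[:3,3]; return o+d*((z-o[2])/d[:,2])[:,None]
def proj(n,p):
    f,cx,cy,T=K(n); c=np.atleast_2d(p)@T[:3,:3].T+T[:3,3]
    return np.c_[cx-f*c[:,0]/c[:,2],cy+f*c[:,1]/c[:,2]]
def blobs(mask,lo=20):
    k,l,st,ce=cv2.connectedComponentsWithStats(mask.astype(np.uint8))
    return [(st[i],ce[i],(l==i)) for i in range(1,k) if st[i][4]>=lo]
def rect(n,mask,z):
    c=max(cv2.findContours(mask.astype(np.uint8),cv2.RETR_EXTERNAL,cv2.CHAIN_APPROX_NONE)[0],key=len)[:,0]
    p=ray(n,c,z)[:,:2]; return cv2.minAreaRect((p*1000).astype(np.float32))
def hsv(im): return cv2.cvtColor(im,cv2.COLOR_RGB2HSV).astype(int)
E
python3 - <<'E'
from h import *
for n in("top","scene"):
    im=eyes.capture(n);h=hsv(im);S,V=h[:,:,1],h[:,:,2]
    w=(V>165)&(S<75)
    print(n)
    for st,ce,m in blobs(w,15):
        if st[4]<6000: print('white',st,ce.round(1),ray(n,ce,.014)[0].round(3),[np.round(a,1) for a in rect(n,m,.014)])
    g=(S<45)&(V>50)&(V<165)
    for st,ce,m in blobs(g,60):
        if st[4]<8000: print('grey',st,ce.round(1),[np.round(a,1) for a in rect(n,m,.162)])
im=eyes.capture("top")
a=cv2.resize(im[130:280,130:250],None,fx=5,fy=4,interpolation=cv2.INTER_CUBIC)
b=cv2.resize(im[150:275,270:440],None,fx=4,fy=4,interpolation=cv2.INTER_CUBIC)
a=cv2.resize(im[150:285,130:250],None,fx=4,fy=4,interpolation=cv2.INTER_CUBIC)
cv2.imwrite("pics/a.png",a[:,:,::-1]);cv2.imwrite("pics/b.png",b[:,:,::-1])
E
```

```text
top
white [152  46   9   7  24] [155.6  48.9] [1.109 0.474 0.014] [array([1109.4,  475.1]), array([15.8, 29.9]), np.float64(24.6)]
white [282 135  12  14 145] [287.9 142. ] [0.777 0.008 0.014] [array([779.1,   9.5]), array([38.2, 46. ]), np.float64(89.9)]
white [214 170  20  13 123] [222.9 175.8] [0.658 0.232 0.014] [array([657.8, 230. ]), array([62.1, 29.9]), np.float64(73.3)]
white [166 197  11   4  29] [171.1 198.2] [0.58  0.408 0.014] [array([580. , 408.2]), array([35.4,  8.7]), np.float64(82.0)]
white [ 139  199   56   61 2374] [166.4 229.3] [0.473 0.422 0.014] [array([474., 421.]), array([162.6, 188.5]), np.float64(82.4)]
white [138 221   3  10  18] [139.1 225.9] [0.485 0.514 0.014] [array([486. , 514.4]), array([ 6.6, 31.2]), np.float64(77.5)]
white [192 228   4  11  23] [193.2 232.6] [0.462 0.331 0.014] [array([461.3, 330.6]), array([ 6.7, 34.6]), np.float64(81.5)]
white [221 237  19  12 127] [229.5 242.3] [0.429 0.207 0.014] [array([428.7, 205.8]), array([30.3, 59.9]), np.float64(8.6)]
white [156 259  11   5  34] [160.9 260.9] [0.366 0.438 0.014] [array([366.4, 437.3]), arra
[... 7587 characters left out ...]
2 330.1] [array([651.7, 448.8]), array([98.3, 16.4]), np.float64(82.4)]
grey [394 325  23  15 105] [405.7 332.1] [array([570.8, 535.6]), array([16. , 53.8]), np.float64(81.4)]
grey [ 48 337  17  15 109] [ 56.8 344.3] [array([1097.2,   44.5]), array([40.2, 22.5]), np.float64(83.8)]
grey [ 65 338  32  27 460] [ 82.1 350.3] [array([1067.7,   91. ]), array([55.8, 69.7]), np.float64(45.8)]
grey [ 36 379  32  19 263] [ 50.6 388.2] [array([1144.6,  119.7]), array([33. , 60.5]), np.float64(48.9)]
grey [ 62 379  42  41 648] [ 84.4 402.5] [array([1113.2,  190. ]), array([61., 99.]), np.float64(0.7)]
grey [552 405   8  15  65] [556.8 414.2] [array([511.4, 824.4]), array([ 9.8, 33.8]), np.float64(89.8)]
```

View pics/a.png

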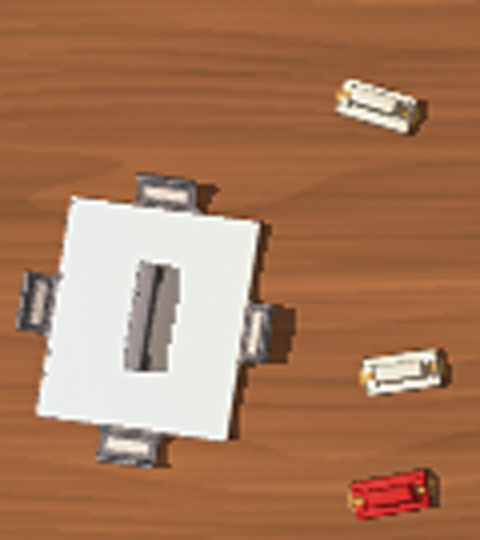

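View pics/b.png

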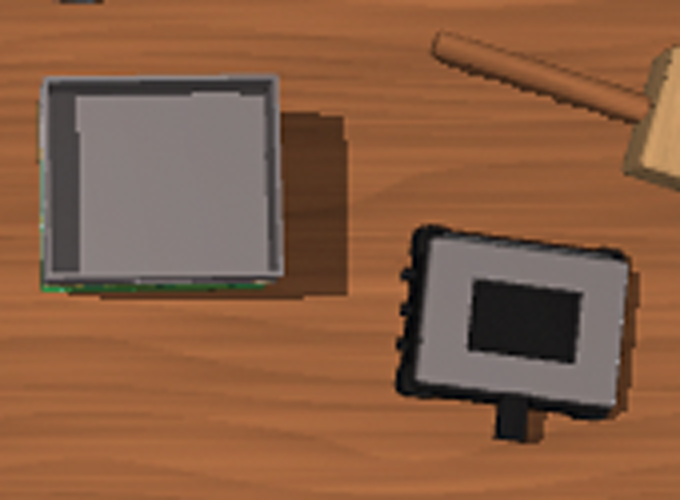

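The crops show clean outlines: lid yaw about -7.6° with its bar along it, carriers with grips up, the stack square to the world, and the tester turned about -7° with its tab towards the robot. I'll go for the carrier at (0.658, 0.231) first.

```bash
cat >> h.py <<'E'
def legs(*T, start=None):
    "T: targets (x,y,z,yaw); prints tool-frame shares for each call"
    s=r.get_state(); p=np.array(s['tcp_pos']); yaw=s['eef_rot'][2]
    print('at',p.round(4),'yaw',round(yaw,2),'F',s['contact_force'].round(1),'w',round(s['gripper_width']*1000,1),'t',round(s['time_s'],1))
    for t in T:
        d=np.array(t[:3])-p; a=np.radians(yaw); c,S=np.cos(a),np.sin(a)
        dy=(t[3]-yaw+180)%360-180
        print(t,'->',np.round([(c*d[0]+S*d[1])/.25,(S*d[0]-c*d[1])/.25,-d[2]/.25,-dy/60],3))
        p=np.array(t[:3]);yaw=t[3]
E
python3 - <<'E'
from h import *
legs((.4,.5,.23,-60),(.58,.34,.2,-106.7),(.658,.231,.12,-106.7))
E
```

```text
at [0.2166 0.6391 0.2261] yaw -18.73 F [-0.2  0.2  0.8] w 87.3 t 0.2
(0.4, 0.5, 0.23, -60) -> [ 0.873  0.291 -0.016  0.688]
(0.58, 0.34, 0.2, -106.7) -> [ 0.914 -0.304  0.12   0.778]
(0.658, 0.231, 0.12, -106.7) -> [ 0.328 -0.424  0.32  -0.   ]
```

{"method": "step_arm", "body": {
  "plan": [
    [0.873, 0.291, -0.016, 0.688, 87],
    [0.873, 0.291, -0.016, 0.688, 87],
    [0.873, 0.291, -0.016, 0.688, 87],
    [0.873, 0.291, -0.016, 0.688, 87],
    [0.873, 0.291, -0.016, 0.688, 87],
    [0.873, 0.291, -0.016, 0.688, 87],
    [0.873, 0.291, -0.016, 0.688, 87],
    [0.873, 0.291, -0.016, 0.688, 87]
  ]
}}

```text
time_s: 0.92
tcp_pos: [0.4012, 0.4993, 0.2306]
eef_rot: [180.0, 0.0, -60.1]
contact_force: [-0.6, 0.0, -0.3]
gripper_width: 0.087
gripper_force: 0.0
```

{"method": "step_arm", "body": {
  "plan": [
    [0.914, -0.304, 0.12, 0.778, 87],
    [0.914, -0.304, 0.12, 0.778, 87],
    [0.914, -0.304, 0.12, 0.778, 87],
    [0.914, -0.304, 0.12, 0.778, 87],
    [0.914, -0.304, 0.12, 0.778, 87],
    [0.914, -0.304, 0.12, 0.778, 87],
    [0.914, -0.304, 0.12, 0.778, 87],
    [0.914, -0.304, 0.12, 0.778, 87],
    [0.914, -0.304, 0.12, 0.778, 87]
  ]
}}

```text
time_s: 1.67
tcp_pos: [0.5797, 0.3411, 0.2002]
eef_rot: [180.0, -0.0, -106.5]
contact_force: [0.2, 0.2, -0.3]
gripper_width: 0.0871
gripper_force: 0.0
```

{"method": "step_arm", "body": {
  "plan": [
    [0.328, -0.424, 0.32, 0, 87],
    [0.328, -0.424, 0.32, 0, 87],
    [0.328, -0.424, 0.32, 0, 87],
    [0.328, -0.424, 0.32, 0, 87],
    [0.328, -0.424, 0.32, 0, 87],
    [0.328, -0.424, 0.32, 0, 87],
    [0.328, -0.424, 0.32, 0, 87]
  ]
}}

```text
time_s: 2.25
tcp_pos: [0.6578, 0.233, 0.1211]
eef_rot: [-180.0, 0.0, -106.5]
contact_force: [0.4, -0.0, 0.6]
gripper_width: 0.0868
gripper_force: 0.0
```

```bash
python3 - <<'E'
from h import *
im=eyes.capture("scene")
h=hsv(im)
for st,ce,m in blobs((h[:,:,2]>165)&(h[:,:,1]<75)&(np.indices(h.shape[:2])[0]>230),100):
    if st[4]<400: print(ce.round(1),ray("scene",ce,.014)[0].round(3),[np.round(a,1) for a in rect("scene",m,.014)])
cv2.imwrite("pics/c.png",cv2.resize(im[180:360,190:400],None,fx=3,fy=3)[:,:,::-1])
legs((.658,.231,.02,-106.7))
E
```

```text
[326.6 248.5] [0.424 0.209 0.014] [array([423.6, 207.3]), array([43.7, 70.9]), np.float64(3.3)]
[183.9 279.8] [0.774 0.005 0.014] [array([773.9,   4.8]), array([44.8, 49. ]), np.float64(84.9)]
[273.8 305.2] [0.659 0.232 0.014] [array([658.3, 230.7]), array([72.5, 32.6]), np.float64(72.7)]
at [0.6579 0.2334 0.1216] yaw -106.48 F [0.4 0.6 0.1] w 87.1 t 2.3
(0.658, 0.231, 0.02, -106.7) -> [ 0.009 -0.003  0.406  0.004]
```

View pics/c.png

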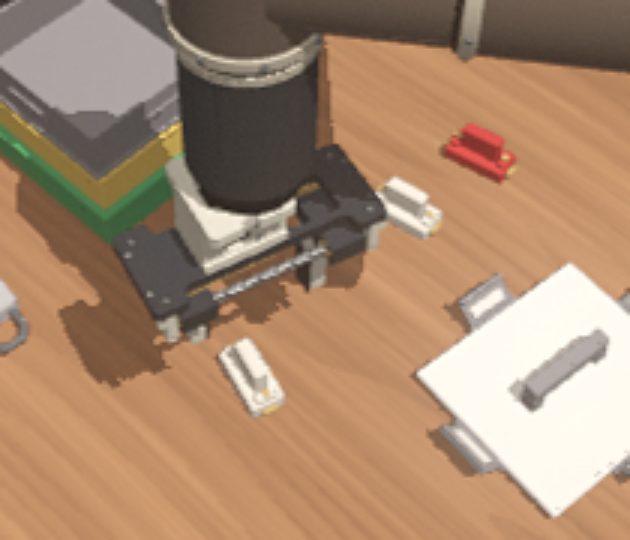

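The crop shows the open fingers above the carrier at crop (250,375), straddling its grip. I'll go down and grip.

{"method": "step_arm", "body": {
  "plan": [
    [0.007, -0.003, 0.15, 0.004, 87],
    [0.009, -0.003, 0.3, 0.004, 87],
    [0.009, -0.003, 0.36, 0.004, 87],
    [0.009, -0.003, 0.4, 0.004, 87],
    [0.009, -0.003, 0.4, 0.004, 87],
    [0.009, -0.003, 0.4, 0.004, 0],
    [0.009, -0.003, 0.4, 0.004, 0],
    [0.009, -0.003, 0.4, 0.004, 0],
    [0.009, -0.003, 0.4, 0.004, 0],
    [0.009, -0.003, 0.4, 0.004, 0],
    [0.009, -0.003, 0.4, 0.004, 0],
    [0.009, -0.003, 0.4, 0.004, 0]
  ],
  "newtons": 25
}}

```text
time_s: 3.3
tcp_pos: [0.6583, 0.229, 0.0209]
eef_rot: [-180.0, 0.0, -106.9]
contact_force: [0.6, 0.8, 0.7]
gripper_width: 0.0458
gripper_force: 0.0
```

{"method": "step_arm", "body": {
  "plan": [
    [0, 0, 0, 0, 0],
    [0, 0, 0, 0, 0],
    [0, 0, 0, 0, 0],
    [0, 0, 0, 0, 0]
  ]
}}

```text
time_s: 3.63
tcp_pos: [0.6581, 0.229, 0.0205]
eef_rot: [180.0, -0.0, -106.9]
contact_force: [0.3, -0.9, 0.2]
gripper_width: 0.0189
gripper_force: 0.0
```

```bash
python3 - <<'E'
from h import *
legs((.658,.231,.24,-106.7),(.61,.12,.24,-90.),(.574,-.012,.22,-90),(.574,-.012,.15,-90))
E
```

```text
at [0.6581 0.229  0.0205] yaw -106.93 F [ 0.3 -0.9  0.2] w 18.9 t 3.6
(0.658, 0.231, 0.24, -106.7) -> [-0.008  0.003 -0.878 -0.004]
(0.61, 0.12, 0.24, -90.0) -> [ 0.48   0.056 -0.    -0.278]
(0.574, -0.012, 0.22, -90) -> [ 0.528  0.144  0.08  -0.   ]
(0.574, -0.012, 0.15, -90) -> [ 0.   -0.    0.28  0.  ]
```

{"method": "step_arm", "body": {
  "plan": [
    [0, 0, 0, 0, 0],
    [0, 0, 0, 0, 0],
    [0, 0, 0, 0, 0],
    [0, 0, 0, 0, 0],
    [0, 0, -0.2, 0, 0],
    [0, 0, -0.35, 0, 0],
    [0, 0, -0.5, 0, 0],
    [0, 0, -0.65, 0, 0],
    [0, 0, -0.8, 0, 0],
    [0, 0, -0.88, 0, 0],
    [0, 0, -0.88, 0, 0],
    [0, 0, -0.88, 0, 0]
  ]
}}

```text
time_s: 4.63
tcp_pos: [0.6583, 0.2293, 0.2419]
eef_rot: [-179.9, 0.1, -106.9]
contact_force: [0.1, -0.2, -2.8]
gripper_width: 0.0134
gripper_force: 25.0
```

{"method": "step_arm", "body": {
  "plan": [
    [0.1, 0.01, 0, -0.06, 0],
    [0.2, 0.02, 0, -0.12, 0],
    [0.3, 0.03, 0, -0.18, 0],
    [0.4, 0.045, 0, -0.23, 0],
    [0.48, 0.056, 0, -0.28, 0],
    [0.48, 0.056, 0, -0.28, 0],
    [0.48, 0.056, 0, -0.28, 0],
    [0.48, 0.056, 0, -0.28, 0]
  ]
}}

```text
time_s: 5.3
tcp_pos: [0.6095, 0.1184, 0.2393]
eef_rot: [179.9, -0.0, -90.2]
contact_force: [0.7, -0.2, -1.5]
gripper_width: 0.0139
gripper_force: 25.0
```

```bash
python3 - <<'E'
from h import *
legs((.574,-.012,.22,-90),(.574,-.012,.15,-90))
im=eyes.capture("top"); cv2.imwrite("pics/d.png",im[:,:,::-1])
h=hsv(im)
for st,ce,m in blobs((h[:,:,2]>165)&(h[:,:,1]<75),60):
    if st[4]<300: print(ce.round(1),[np.round(a,1) for a in rect("top",m,.014)])
E
```

```text
at [0.6095 0.1184 0.2393] yaw -90.19 F [ 0.7 -0.2 -1.5] w 13.9 t 5.3
(0.574, -0.012, 0.22, -90) -> [ 0.522  0.14   0.077 -0.003]
(0.574, -0.012, 0.15, -90) -> [ 0.   -0.    0.28  0.  ]
[224.6  50.8] [array([1107.9,  226.7]), array([63.9, 73.4]), np.float64(67.0)]
[475.8  52.8] [array([1105.3, -654.7]), array([53.6, 36.7]), np.float64(43.3)]
[287.9 141.9] [array([778.,   8.]), array([39.4, 47.2]), np.float64(83.8)]
[183.5 176.7] [array([653.7, 367.1]), array([123.2,  16.1]), np.float64(29.4)]
[542.3 206.6] [array([ 555.7, -870.4]), array([30.9, 65.2]), np.float64(13.9)]
[229.5 242.5] [array([428.6, 205.7]), array([30.5, 60. ]), np.float64(8.8)]
[495.7 390.7] [array([ -69.7, -692.2]), array([80.6, 81.4]), np.float64(87.8)]
```

View pics/d.png

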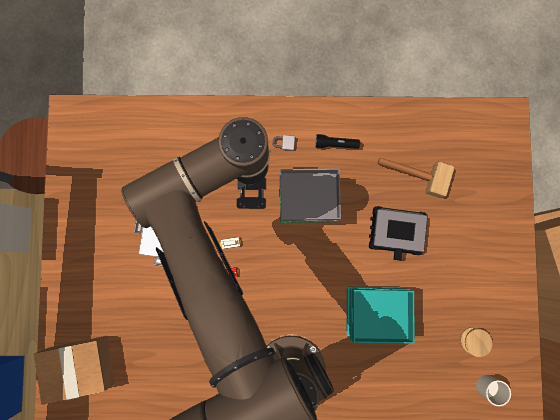

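The top view shows the arm carrying carrier 1 beside the stack (310,195), and carrier 2 unmoved at (230,242).

{"method": "step_arm", "body": {
  "plan": [
    [0.1, 0.03, 0.01, 0, 0],
    [0.22, 0.06, 0.03, 0, 0],
    [0.34, 0.09, 0.05, 0, 0],
    [0.45, 0.12, 0.07, -0.003, 0],
    [0.522, 0.14, 0.077, -0.003, 0],
    [0.522, 0.14, 0.077, -0.003, 0],
    [0.522, 0.14, 0.077, -0.003, 0],
    [0.522, 0.14, 0.077, -0.003, 0],
    [0.522, 0.14, 0.077, -0.003, 0]
  ]
}}

```text
time_s: 6.1
tcp_pos: [0.5751, -0.0112, 0.2211]
eef_rot: [180.0, -0.0, -89.9]
contact_force: [-0.4, -0.2, -2.3]
gripper_width: 0.0138
gripper_force: 25.0
```

{"method": "step_arm", "body": {
  "plan": [
    [0, 0, 0.08, 0, 0],
    [0, 0, 0.16, 0, 0],
    [0, 0, 0.24, 0, 0],
    [0, 0, 0.29, 0, 0],
    [0, 0, 0.32, 0, 0],
    [0, 0, 0.33, 0, 0],
    [0, 0, 0.335, 0, 0],
    [0, 0, 0.335, 0, 0],
    [0, 0, 0.335, 0, 0]
  ]
}}

```text
time_s: 6.85
tcp_pos: [0.5752, -0.0118, 0.1385]
eef_rot: [-179.9, 0.0, -89.9]
contact_force: [0.5, -0.3, -1.9]
gripper_width: 0.0138
gripper_force: 25.0
```

```bash
python3 - <<'E'
from h import *
legs((.574,-.012,.1325,-90))
im=eyes.capture("scene"); cv2.imwrite("pics/e.png",cv2.resize(im[120:270,150:300],None,fx=4,fy=4)[:,:,::-1])
E
```

```text
at [ 0.5752 -0.0118  0.1385] yaw -89.93 F [ 0.5 -0.3 -1.9] w 13.8 t 6.8
(0.574, -0.012, 0.1325, -90) -> [0.001 0.005 0.024 0.001]
```

View pics/e.png

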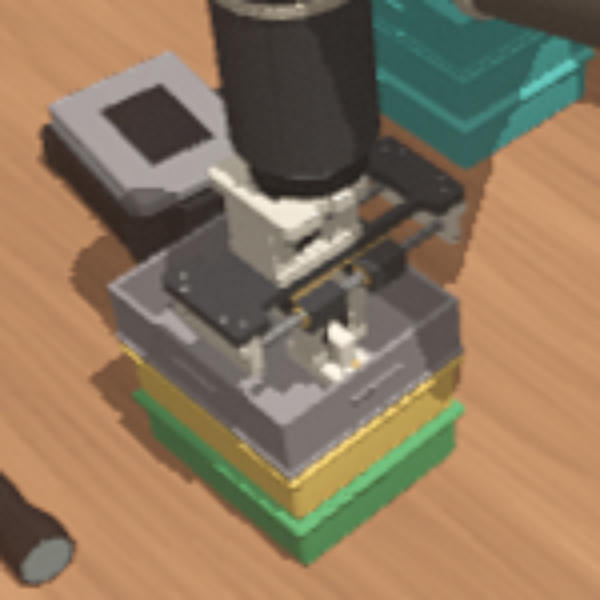

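Carrier 1 (crop 340,350) hangs level inside the tier, clear of the walls. I'll lower the last 6 mm slowly.

{"method": "step_arm", "body": {
  "plan": [
    [0, 0, 0.004, 0, 0],
    [0, 0, 0.008, 0, 0],
    [0, 0, 0.012, 0, 0],
    [0, 0, 0.015, 0, 0],
    [0, 0, 0.018, 0, 0],
    [0, 0, 0.021, 0, 0],
    [0, 0, 0.023, 0, 0],
    [0, 0, 0.025, 0, 0],
    [0, 0, 0.025, 0, 0],
    [0, 0, 0.025, 0, 0]
  ]
}}

```text
time_s: 7.73
tcp_pos: [0.5746, -0.0122, 0.1324]
eef_rot: [-180.0, -0.0, -89.9]
contact_force: [-3.4, 1.2, 7.8]
gripper_width: 0.0136
gripper_force: 25.0
```

{"method": "step_arm", "body": {
  "plan": [
    [0, 0, 0, 0, 50],
    [0, 0, 0, 0, 50],
    [0, 0, 0, 0, 50],
    [0, 0, 0, 0, 50],
    [0, 0, -0.05, 0, 50],
    [0, 0, -0.15, 0, 50],
    [0, 0, -0.3, 0, 50],
    [0, 0, -0.45, 0, 50],
    [0, 0, -0.45, 0, 50],
    [0, 0, -0.45, 0, 50]
  ]
}}

```text
time_s: 8.57
tcp_pos: [0.5759, -0.0118, 0.2464]
eef_rot: [-179.7, 0.1, -89.9]
contact_force: [-0.4, -0.7, -0.4]
gripper_width: 0.0499
gripper_force: 0.0
```

```bash
python3 - <<'E'
from h import *
legs((.48,.12,.22,-81),(.428,.206,.12,-81.4),(.428,.206,.0205,-81.4))
im=eyes.capture("top");h=hsv(im)
for st,ce,m in blobs((h[:,:,2]>165)&(h[:,:,1]<75),60):
    if st[4]<300: print(ce.round(1),[np.round(a,1) for a in rect("top",m,.014)])
im=eyes.capture("scene"); cv2.imwrite("pics/f.png",cv2.resize(im[120:270,150:350],None,fx=4,fy=4)[:,:,::-1])
E
```

```text
at [ 0.5759 -0.0118  0.2464] yaw -89.94 F [-0.4 -0.7 -0.4] w 49.9 t 8.6
(0.48, 0.12, 0.22, -81) -> [-0.528  0.383  0.106 -0.149]
(0.428, 0.206, 0.12, -81.4) -> [-0.372  0.152  0.4    0.007]
(0.428, 0.206, 0.0205, -81.4) -> [ 0.    -0.     0.398 -0.   ]
[531.7   4.1] [array([1285.4, -869.2]), array([36., 34.]), np.float64(67.6)]
[510.1  15.8] [array([1236.9, -790.7]), array([ 61.9, 146.2]), np.float64(24.3)]
[223.8  50.9] [array([1104.8,  240.5]), array([54.2, 37.9]), np.float64(44.5)]
[453.6  72.4] [array([1026.1, -579.5]), array([88.3, 94.8]), np.float64(61.3)]
[446.7  94.4] [array([ 953.9, -554.2]), array([18.1, 60.3]), np.float64(0.4)]
[287.  140.8] [array([778. ,   8.6]), array([37.9, 47.3]), np.float64(83.0)]
[553.2 153.1] [array([ 740.9, -911.5]), array([ 56.4, 108.6]), np.float64(87.0)]
[244.2 182.4] [array([635.3, 158.8]), array([124.1,  15.2]), np.float64(18.6)]
[495.7 390.5] [array([ -69.7, -692.2]), array([80.6, 81.4]), np.float64(87.8)]
```

View pics/f.png

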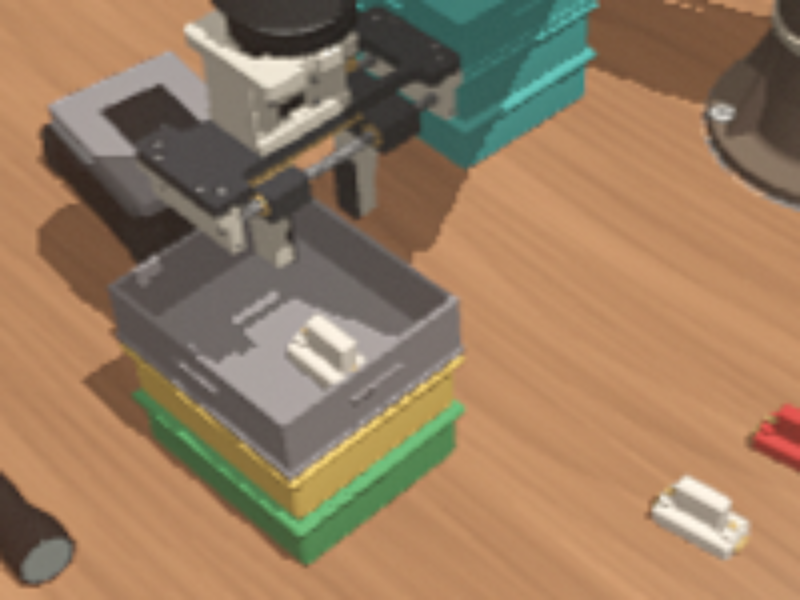

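Carrier 1 lies flat in the tier with its grip up (crop 325,345), and carrier 2 is unmoved at crop (700,515). Next is carrier 2.

{"method": "step_arm", "body": {
  "plan": [
    [-0.528, 0.383, 0.106, -0.149, 60],
    [-0.528, 0.383, 0.106, -0.149, 60],
    [-0.528, 0.383, 0.106, -0.149, 60],
    [-0.528, 0.383, 0.106, -0.149, 60],
    [-0.528, 0.383, 0.106, -0.149, 60],
    [-0.528, 0.383, 0.106, -0.149, 60],
    [-0.528, 0.383, 0.106, -0.149, 60]
  ]
}}

```text
time_s: 9.25
tcp_pos: [0.4783, 0.1198, 0.2165]
eef_rot: [179.9, -0.0, -80.9]
contact_force: [0.1, -0.7, 0.1]
gripper_width: 0.0601
gripper_force: 0.0
```

{"method": "step_arm", "body": {
  "plan": [
    [-0.372, 0.152, 0.4, 0.007, 60],
    [-0.372, 0.152, 0.4, 0.007, 60],
    [-0.372, 0.152, 0.4, 0.007, 60],
    [-0.372, 0.152, 0.4, 0.007, 60],
    [-0.372, 0.152, 0.4, 0.007, 60],
    [-0.372, 0.152, 0.4, 0.007, 60],
    [-0.372, 0.152, 0.4, 0.007, 60],
    [-0.372, 0.152, 0.4, 0.007, 60]
  ]
}}

```text
time_s: 9.92
tcp_pos: [0.4277, 0.2052, 0.118]
eef_rot: [-179.9, 0.0, -81.5]
contact_force: [0.5, -0.4, -0.1]
gripper_width: 0.0603
gripper_force: 0.0
```

```bash
python3 - <<'E'
from h import *
legs((.428,.206,.0205,-81.4))
im=eyes.capture("scene"); cv2.imwrite("pics/g.png",cv2.resize(im[180:300,240:400],None,fx=4,fy=4)[:,:,::-1])
E
```

```text
at [0.4277 0.2052 0.118 ] yaw -81.52 F [ 0.5 -0.4 -0.1] w 60.3 t 9.9
(0.428, 0.206, 0.0205, -81.4) -> [-0.003 -0.002  0.39  -0.002]
```

View pics/g.png

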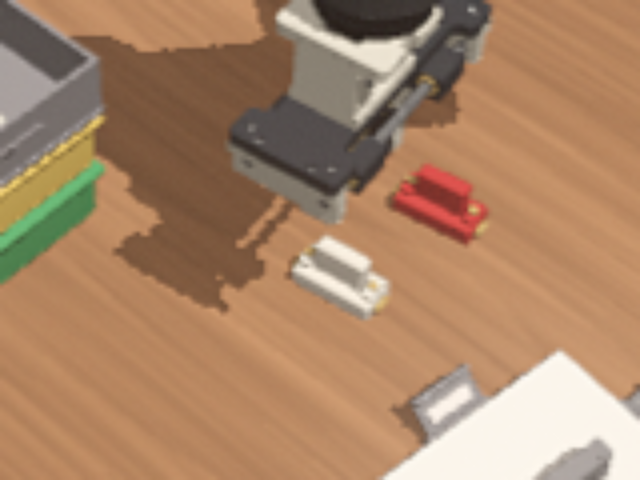

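Carrier 2 is still in place (crop 340,275), with the red look-alike well behind it at (440,205). I'll descend and grip.

{"method": "step_arm", "body": {
  "plan": [
    [-0.003, -0.002, 0.13, 0, 60],
    [-0.003, -0.002, 0.26, 0, 60],
    [-0.003, -0.002, 0.34, 0, 60],
    [-0.003, -0.002, 0.38, 0, 60],
    [-0.003, -0.002, 0.39, 0, 60],
    [-0.003, -0.002, 0.39, 0, 0],
    [-0.003, -0.002, 0.39, 0, 0],
    [-0.003, -0.002, 0.39, 0, 0],
    [-0.003, -0.002, 0.39, 0, 0],
    [-0.003, -0.002, 0.39, 0, 0],
    [-0.003, -0.002, 0.39, 0, 0],
    [-0.003, -0.002, 0.39, 0, 0]
  ]
}}

```text
time_s: 10.97
tcp_pos: [0.4271, 0.2067, 0.0202]
eef_rot: [-180.0, 0.0, -81.4]
contact_force: [-0.3, -0.5, 0.2]
gripper_width: 0.0187
gripper_force: 0.0
```

{"method": "step_arm", "body": {
  "plan": [
    [0, 0, 0, 0, 0],
    [0, 0, 0, 0, 0],
    [0, 0, 0, 0, 0],
    [0, 0, 0, 0, 0],
    [0, 0, 0, 0, 0]
  ]
}}

```text
time_s: 11.38
tcp_pos: [0.4273, 0.2068, 0.0201]
eef_rot: [-180.0, 0.0, -81.4]
contact_force: [-0.5, 0.4, 5.8]
gripper_width: 0.0144
gripper_force: 25.0
```

```bash
python3 - <<'E'
from h import *
legs((.428,.206,.24,-81.4),(.5,.1,.24,-90),(.575,-.098,.235,-90),(.575,-.098,.1385,-90))
E
```

```text
at [0.4273 0.2068 0.0201] yaw -81.41 F [-0.5  0.4  5.8] w 14.4 t 11.4
(0.428, 0.206, 0.24, -81.4) -> [ 0.004 -0.002 -0.88  -0.   ]
(0.5, 0.1, 0.24, -90) -> [ 0.462 -0.221 -0.     0.143]
(0.575, -0.098, 0.235, -90) -> [ 0.792 -0.3    0.02   0.   ]
(0.575, -0.098, 0.1385, -90) -> [ 0.    -0.     0.386  0.   ]
```

{"method": "step_arm", "body": {
  "plan": [
    [0, 0, -0.1, 0, 0],
    [0, 0, -0.25, 0, 0],
    [0, 0, -0.4, 0, 0],
    [0, 0, -0.55, 0, 0],
    [0, 0, -0.7, 0, 0],
    [0, 0, -0.82, 0, 0],
    [0, 0, -0.88, 0, 0],
    [0, 0, -0.88, 0, 0],
    [0, 0, -0.88, 0, 0]
  ]
}}

```text
time_s: 12.13
tcp_pos: [0.4266, 0.2065, 0.2396]
eef_rot: [180.0, 0.1, -81.4]
contact_force: [-0.0, 0.2, -2.0]
gripper_width: 0.0137
gripper_force: 25.0
```

{"method": "step_arm", "body": {
  "plan": [
    [0.1, -0.05, 0, 0.03, 0],
    [0.2, -0.1, 0, 0.06, 0],
    [0.3, -0.15, 0, 0.1, 0],
    [0.4, -0.2, 0, 0.13, 0],
    [0.462, -0.221, 0, 0.143, 0],
    [0.462, -0.221, 0, 0.143, 0],
    [0.462, -0.221, 0, 0.143, 0]
  ]
}}

```text
time_s: 12.72
tcp_pos: [0.498, 0.0993, 0.2373]
eef_rot: [179.8, -0.1, -90.1]
contact_force: [-0.3, 1.2, -1.5]
gripper_width: 0.0134
gripper_force: 25.0
```

{"method": "step_arm", "body": {
  "plan": [
    [0.12, -0.05, 0, 0, 0],
    [0.26, -0.1, 0.01, 0, 0],
    [0.4, -0.15, 0.02, 0, 0],
    [0.54, -0.2, 0.02, 0, 0],
    [0.66, -0.25, 0.02, 0, 0],
    [0.75, -0.285, 0.02, 0, 0],
    [0.792, -0.3, 0.02, 0, 0],
    [0.792, -0.3, 0.02, 0, 0],
    [0.792, -0.3, 0.02, 0, 0],
    [0.792, -0.3, 0.02, 0, 0]
  ]
}}

```text
time_s: 13.55
tcp_pos: [0.5733, -0.0964, 0.2341]
eef_rot: [179.9, 0.0, -90.0]
contact_force: [0.7, -0.5, -1.5]
gripper_width: 0.0141
gripper_force: 25.0
```

```bash
python3 - <<'E'
from h import *
legs((.575,-.098,.1385,-90))
E
```

```text
at [ 0.5733 -0.0964  0.2341] yaw -89.96 F [ 0.7 -0.5 -1.5] w 14.1 t 13.6
(0.575, -0.098, 0.1385, -90) -> [ 0.007 -0.007  0.383  0.001]
```

{"method": "step_arm", "body": {
  "plan": [
    [0.007, -0.007, 0.08, 0, 0],
    [0.007, -0.007, 0.17, 0, 0],
    [0.007, -0.007, 0.26, 0, 0],
    [0.007, -0.007, 0.32, 0, 0],
    [0.007, -0.007, 0.36, 0, 0],
    [0.007, -0.007, 0.378, 0, 0],
    [0.007, -0.007, 0.383, 0, 0],
    [0.007, -0.007, 0.383, 0, 0],
    [0.007, -0.007, 0.383, 0, 0]
  ]
}}

```text
time_s: 14.3
tcp_pos: [0.5763, -0.0989, 0.1402]
eef_rot: [-179.9, 0.0, -90.0]
contact_force: [-0.0, 0.1, -1.6]
gripper_width: 0.0138
gripper_force: 25.0
```

{"method": "step_arm", "body": {
  "plan": [
    [0, 0, 0.004, 0, 0],
    [0, 0, 0.008, 0, 0],
    [0, 0, 0.012, 0, 0],
    [0, 0, 0.015, 0, 0],
    [0, 0, 0.018, 0, 0],
    [0, 0, 0.021, 0, 0],
    [0, 0, 0.023, 0, 0],
    [0, 0, 0.025, 0, 0],
    [0, 0, 0.025, 0, 0],
    [0, 0, 0.025, 0, 0]
  ]
}}

```text
time_s: 15.13
tcp_pos: [0.5756, -0.0992, 0.1328]
eef_rot: [180.0, -0.0, -90.0]
contact_force: [0.7, 0.1, -1.8]
gripper_width: 0.0139
gripper_force: 25.0
```

{"method": "step_arm", "body": {
  "plan": [
    [0, 0, 0.002, 0, 0],
    [0, 0, 0.003, 0, 0],
    [0, 0, 0.004, 0, 0],
    [0, 0, 0.004, 0, 0],
    [0, 0, 0.004, 0, 0]
  ]
}}

```text
time_s: 15.55
tcp_pos: [0.5756, -0.0992, 0.1322]
eef_rot: [-180.0, -0.0, -90.0]
contact_force: [-1.6, 0.2, 2.4]
gripper_width: 0.0136
gripper_force: 25.0
```

Contact, so I'll release and retreat towards the lid.

{"method": "step_arm", "body": {
  "plan": [
    [0, 0, 0, 0, 50],
    [0, 0, 0, 0, 50],
    [0, 0, 0, 0, 50],
    [0, 0, 0, 0, 50],
    [0, 0, 0, 0, 50],
    [0, 0, -0.05, 0, 50],
    [0, 0, -0.15, 0, 50],
    [0, 0, -0.3, 0, 50],
    [0, 0, -0.45, 0, 50],
    [0, 0, -0.45, 0, 50],
    [0, 0, -0.45, 0, 50]
  ]
}}

```text
time_s: 16.47
tcp_pos: [0.5769, -0.0991, 0.2471]
eef_rot: [-179.7, 0.0, -90.0]
contact_force: [0.7, 0.2, -1.2]
gripper_width: 0.0499
gripper_force: 0.0
```

```bash
python3 - <<'E'
from h import *
legs((.54,.12,.24,-60),(.5,.33,.22,-7.6),(.474,.421,.12,-7.6))
E
```

```text
at [ 0.5769 -0.0991  0.2471] yaw -89.99 F [ 0.7  0.2 -1.2] w 49.9 t 16.5
(0.54, 0.12, 0.24, -60) -> [-0.876  0.148  0.029 -0.5  ]
(0.5, 0.33, 0.22, -7.6) -> [-0.807 -0.281  0.08  -0.873]
(0.474, 0.421, 0.12, -7.6) -> [-0.151 -0.347  0.4   -0.   ]
```

{"method": "step_arm", "body": {
  "plan": [
    [-0.876, 0.148, 0.029, -0.5, 60],
    [-0.876, 0.148, 0.029, -0.5, 60],
    [-0.876, 0.148, 0.029, -0.5, 60],
    [-0.876, 0.148, 0.029, -0.5, 60],
    [-0.876, 0.148, 0.029, -0.5, 60],
    [-0.876, 0.148, 0.029, -0.5, 60],
    [-0.876, 0.148, 0.029, -0.5, 60],
    [-0.876, 0.148, 0.029, -0.5, 60]
  ]
}}

```text
time_s: 17.13
tcp_pos: [0.5379, 0.1205, 0.236]
eef_rot: [179.9, 0.0, -59.9]
contact_force: [-0.5, 0.3, -0.6]
gripper_width: 0.0598
gripper_force: 0.0
```

{"method": "step_arm", "body": {
  "plan": [
    [-0.807, -0.281, 0.08, -0.873, 60],
    [-0.807, -0.281, 0.08, -0.873, 60],
    [-0.807, -0.281, 0.08, -0.873, 60],
    [-0.807, -0.281, 0.08, -0.873, 60],
    [-0.807, -0.281, 0.08, -0.873, 60],
    [-0.807, -0.281, 0.08, -0.873, 60],
    [-0.807, -0.281, 0.08, -0.873, 60],
    [-0.807, -0.281, 0.08, -0.873, 60],
    [-0.807, -0.281, 0.08, -0.873, 60],
    [-0.807, -0.281, 0.08, -0.873, 60]
  ]
}}

```text
time_s: 17.97
tcp_pos: [0.4989, 0.3285, 0.2165]
eef_rot: [179.9, 0.0, -7.8]
contact_force: [-0.5, -0.3, 0.0]
gripper_width: 0.0598
gripper_force: 0.0
```

```bash
python3 - <<'E'
from h import *
im=eyes.capture("scene");h=hsv(im)
# lid plate corners in scene
for st,ce,m in blobs((h[:,:,2]>165)&(h[:,:,1]<75),1000):
    if st[0]>250 and st[1]>200:
        c=max(cv2.findContours(m.astype(np.uint8),0,1)[0],key=len)
        q=cv2.approxPolyDP(cv2.convexHull(c),6,True)[:,0]; w=ray("scene",q,.014)[:,:2]; print(q.tolist(),(w*1000).round(0).tolist(),(w.mean(0)*1000).round(1))
cv2.imwrite("pics/i.png",np.vstack([cv2.resize(im[150:270,160:300],None,fx=3,fy=3)])[:,:,::-1])
legs((.474,.421,.12,-7.6))
im=eyes.capture("top");h=hsv(im)
for st,ce,m in blobs((h[:,:,1]<45)&(h[:,:,2]>50)&(h[:,:,2]<165),60):
    if 150<ce[0]<420 and ce[1]<260: print(st,ce.round(1))
E
```

```text
[[379, 267], [410, 279], [426, 309], [414, 331], [374, 352], [329, 303], [346, 278]] [[372.0, 353.0], [345.0, 436.0], [394.0, 515.0], [467.0, 527.0], [580.0, 490.0], [554.0, 329.0], [463.0, 311.0]] [453.7 423. ]
at [0.499  0.3286 0.2167] yaw -7.82 F [-0.9 -0.4 -0.4] w 60.0 t 18.0
(0.474, 0.421, 0.12, -7.6) -> [-0.149 -0.352  0.387 -0.004]
[188   0  34  31 168] [201.7  16.3]
[350   0  32  21 186] [365.1   7.9]
[380   0  12  26  71] [385.9   9.7]
[316   2  13  17  66] [321.7  11. ]
[404   2  30  17 111] [417.1  10.5]
[154   4  22  12  67] [163.8   9.4]
[291  13  27  26 174] [303.8  27.8]
[312  15  19  34 158] [319.9  29.7]
[364  17  36  45 326] [382.5  44.2]
[256  25  34  26 232] [272.3  38.4]
[201  31  19  23 126] [210.   41.8]
[224  33  21  33 158] [234.7  49.6]
[320  32  36  25 245] [338.4  43.6]
[265  47  14  16  64] [271.3  53.4]
[302  51  20  12  62] [310.3  55.8]
[ 225   56  166   40 1209] [298.4  84.5]
[335  58  12  23  78] [340.6  68.4]
[342  58  24  35 200] [353.1  77.8]
[314  61  21  18 105] [323.3  69.8]
[273 137  21  14  60] [279.6 143.7]
[ 280  169   61   52 2654] [309.8 194.3]
[ 373  208   54   44 1435] [399.6 229.4]
[164 228   9  15  90] [168.  235.2]
```

View pics/i.png

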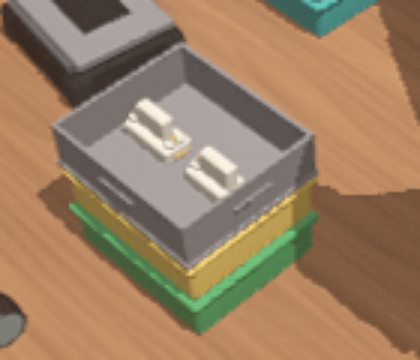

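Both carriers lie flat, grips up, end to end along y in the tier (crop 150,125 and 215,170). Next is the lid.

{"method": "step_arm", "body": {
  "plan": [
    [-0.149, -0.352, 0.387, -0.004, 60],
    [-0.149, -0.352, 0.387, -0.004, 60],
    [-0.149, -0.352, 0.387, -0.004, 60],
    [-0.149, -0.352, 0.387, -0.004, 60],
    [-0.149, -0.352, 0.387, -0.004, 60],
    [-0.149, -0.352, 0.387, -0.004, 60],
    [-0.149, -0.352, 0.387, -0.004, 60]
  ]
}}

```text
time_s: 18.65
tcp_pos: [0.4741, 0.4215, 0.1215]
eef_rot: [-179.9, -0.0, -7.4]
contact_force: [-0.5, 0.1, -0.1]
gripper_width: 0.0598
gripper_force: 0.0
```

```bash
python3 - <<'E'
from h import *
print(ray("scene",[[220.7,165],[264.3,195.7],[178.3,192.7],[222.5,226]],.162).round(3))
legs((.4745,.4212,.018,-7.6))
# top: rim edge fit by sub-pixel gradient along scan lines (wood -> grey saturation)
im=eyes.capture("top");S=cv2.GaussianBlur(hsv(im)[:,:,1].astype(np.float32),(3,3),0)
def edge(line,lo,hi,thr=75,rev=False):
    idx=range(lo,hi) if not rev else range(hi,lo,-1)
    idx=list(idx)
    for a,b in zip(idx,idx[1:]):
        if line[a]>thr>=line[b]: return a+(b-a)*(line[a]-thr)/(line[a]-line[b])
for nm,f in dict(top=lambda c:(c,edge(S[:,c],155,195)),bot=lambda c:(c,edge(S[:,c],195,235,rev=True))).items():
    p=np.array([q for q in map(f,range(288,334,3)) if q[1]]); w=ray("top",p,.162); print(nm,len(w),np.median(w[:,0]).round(4),'slope',np.degrees(np.polyfit(w[:,1],w[:,0],1)[0]).round(2))
for nm,f in dict(left=lambda y:(edge(S[y],265,300),y),right=lambda y:(edge(S[y],320,360,rev=True),y)).items():
    p=np.array([q for q in map(f,range(176,214,3)) if q[0]]); w=ray("top",p,.162); print(nm,len(w),np.median(w[:,1]).round(4),'slope',np.degrees(np.polyfit(w[:,0],w[:,1],1)[0]).round(2))
E
```

```text
[[ 0.502 -0.143  0.162]
 [ 0.5    0.038  0.162]
 [ 0.657 -0.138  0.162]
 [ 0.65   0.04   0.162]]
at [0.4741 0.4215 0.1215] yaw -7.43 F [-0.5  0.1 -0.1] w 59.8 t 18.6
(0.4745, 0.4212, 0.018, -7.6) -> [0.002 0.001 0.414 0.003]
top 16 0.6557 slope -0.75
bot 16 0.4931 slope -0.82
left 13 0.0384 slope 0.82
right 13 -0.1473 slope 1.03
```

{"method": "step_arm", "body": {
  "plan": [
    [0.002, 0.001, 0.13, 0.003, 60],
    [0.002, 0.001, 0.26, 0.003, 60],
    [0.002, 0.001, 0.35, 0.003, 60],
    [0.002, 0.001, 0.4, 0.003, 60],
    [0.002, 0.001, 0.412, 0.003, 60],
    [0.002, 0.001, 0.412, 0.003, 60],
    [0.002, 0.001, 0.412, 0.003, 10],
    [0.002, 0.001, 0.412, 0.003, 10],
    [0.002, 0.001, 0.412, 0.003, 10],
    [0.002, 0.001, 0.412, 0.003, 10],
    [0.002, 0.001, 0.412, 0.003, 10],
    [0.002, 0.001, 0.412, 0.003, 10]
  ],
  "newtons": 40
}}

```text
time_s: 19.7
tcp_pos: [0.4739, 0.4217, 0.0177]
eef_rot: [-180.0, -0.0, -7.6]
contact_force: [-0.0, 0.8, 0.1]
gripper_width: 0.0255
gripper_force: 0.0
```

{"method": "step_arm", "body": {
  "plan": [
    [0, 0, 0, 0, 0],
    [0, 0, 0, 0, 0],
    [0, 0, 0, 0, 0],
    [0, 0, 0, 0, 0],
    [0, 0, 0, 0, 0],
    [0, 0, 0, 0, 0]
  ]
}}

```text
time_s: 20.2
tcp_pos: [0.4738, 0.4216, 0.0174]
eef_rot: [-180.0, -0.0, -7.6]
contact_force: [-0.3, 0.1, 2.6]
gripper_width: 0.0156
gripper_force: 40.0
```

```bash
python3 - <<'E'
from h import *
legs((.474,.421,.255,-7.6),(.52,.27,.255,-48),(.576,.1,.26,-89.15),(.575,-.054,.25,-89.15))
E
```

```text
at [0.4738 0.4216 0.0174] yaw -7.56 F [-0.3  0.1  2.6] w 15.6 t 20.2
(0.474, 0.421, 0.255, -7.6) -> [ 0.001  0.002 -0.95   0.001]
(0.52, 0.27, 0.255, -48) -> [ 0.262  0.574 -0.     0.673]
(0.576, 0.1, 0.26, -89.15) -> [ 0.655  0.289 -0.02   0.686]
(0.575, -0.054, 0.25, -89.15) -> [ 0.616  0.013  0.04  -0.   ]
```

{"method": "step_arm", "body": {
  "plan": [
    [0, 0, -0.06, 0, 0],
    [0, 0, -0.15, 0, 0],
    [0, 0, -0.27, 0, 0],
    [0, 0, -0.39, 0, 0],
    [0, 0, -0.51, 0, 0],
    [0, 0, -0.63, 0, 0],
    [0, 0, -0.75, 0, 0],
    [0, 0, -0.85, 0, 0],
    [0, 0, -0.92, 0, 0],
    [0, 0, -0.95, 0, 0],
    [0, 0, -0.95, 0, 0],
    [0, 0, -0.95, 0, 0]
  ]
}}

```text
time_s: 21.2
tcp_pos: [0.4732, 0.4211, 0.2533]
eef_rot: [179.9, 0.1, -7.6]
contact_force: [-0.1, 0.1, -3.8]
gripper_width: 0.0157
gripper_force: 40.0
```

{"method": "step_arm", "body": {
  "plan": [
    [0.02, 0.05, 0, 0.06, 0],
    [0.05, 0.12, 0, 0.14, 0],
    [0.08, 0.19, 0, 0.22, 0],
    [0.12, 0.26, 0, 0.3, 0],
    [0.15, 0.33, 0, 0.39, 0],
    [0.18, 0.4, 0, 0.47, 0],
    [0.21, 0.47, 0, 0.55, 0],
    [0.24, 0.53, 0, 0.62, 0],
    [0.262, 0.574, 0, 0.673, 0],
    [0.262, 0.574, 0, 0.673, 0],
    [0.262, 0.574, 0, 0.673, 0]
  ]
}}

```text
time_s: 22.12
tcp_pos: [0.5193, 0.2696, 0.2528]
eef_rot: [179.8, 0.0, -48.0]
contact_force: [-0.5, 0.1, -3.9]
gripper_width: 0.0158
gripper_force: 40.0
```

{"method": "step_arm", "body": {
  "plan": [
    [0.05, 0.02, 0, 0.06, 0],
    [0.13, 0.06, 0, 0.14, 0],
    [0.21, 0.09, 0, 0.22, 0],
    [0.29, 0.13, 0, 0.3, 0],
    [0.37, 0.16, -0.01, 0.39, 0],
    [0.45, 0.2, -0.01, 0.47, 0],
    [0.52, 0.23, -0.02, 0.55, 0],
    [0.59, 0.26, -0.02, 0.62, 0],
    [0.655, 0.289, -0.02, 0.686, 0],
    [0.655, 0.289, -0.02, 0.686, 0],
    [0.655, 0.289, -0.02, 0.686, 0]
  ]
}}

```text
time_s: 23.03
tcp_pos: [0.5756, 0.1005, 0.2585]
eef_rot: [179.9, -0.0, -89.1]
contact_force: [0.0, -0.3, -3.8]
gripper_width: 0.0156
gripper_force: 40.0
```

{"method": "step_arm", "body": {
  "plan": [
    [0.05, 0, 0, 0, 0],
    [0.13, 0, 0.01, 0, 0],
    [0.22, 0.01, 0.02, 0, 0],
    [0.31, 0.01, 0.03, 0, 0],
    [0.4, 0.01, 0.03, 0, 0],
    [0.48, 0.01, 0.04, 0, 0],
    [0.55, 0.013, 0.04, 0, 0],
    [0.6, 0.013, 0.04, 0, 0],
    [0.616, 0.013, 0.04, 0, 0],
    [0.616, 0.013, 0.04, 0, 0],
    [0.616, 0.013, 0.04, 0, 0],
    [0.616, 0.013, 0.04, 0, 0]
  ]
}}

```text
time_s: 24.03
tcp_pos: [0.5751, -0.0525, 0.2498]
eef_rot: [-180.0, 0.0, -89.0]
contact_force: [-0.2, 0.0, -3.3]
gripper_width: 0.0162
gripper_force: 40.0
```

```bash
python3 - <<'E'
from h import *
legs((.575,-.054,.182,-89.15))
im=eyes.capture("scene"); cv2.imwrite("pics/j.png",cv2.resize(im[110:290,140:320],None,fx=3,fy=3)[:,:,::-1])
E
```

```text
at [ 0.5751 -0.0525  0.2498] yaw -89.04 F [-0.2  0.  -3.3] w 16.2 t 24.0
(0.575, -0.054, 0.182, -89.15) -> [0.006 0.001 0.271 0.002]
```

View pics/j.png

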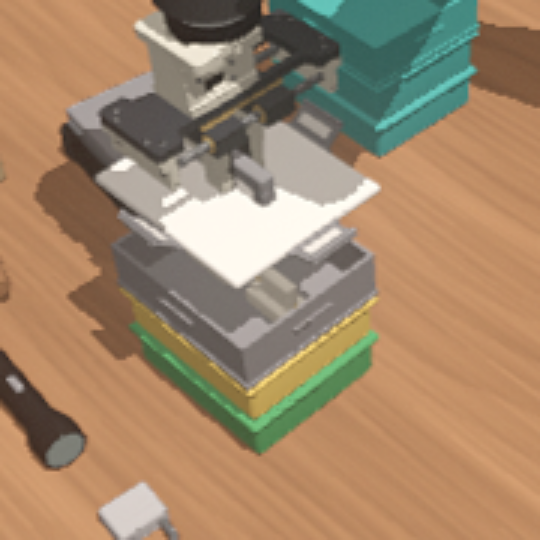

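The lid hangs level over the stack, squared up, with its corner (crop 237,281) above the tier corner. I'll lower it and feel for contact.

{"method": "step_arm", "body": {
  "plan": [
    [0.006, 0.001, 0.06, 0.002, 0],
    [0.006, 0.001, 0.12, 0.002, 0],
    [0.006, 0.001, 0.18, 0.002, 0],
    [0.006, 0.001, 0.23, 0.002, 0],
    [0.006, 0.001, 0.26, 0.002, 0],
    [0.006, 0.001, 0.27, 0.002, 0],
    [0.006, 0.001, 0.272, 0.002, 0],
    [0.006, 0.001, 0.272, 0.002, 0],
    [0.006, 0.001, 0.272, 0.002, 0]
  ]
}}

```text
time_s: 24.83
tcp_pos: [0.5754, -0.0547, 0.1827]
eef_rot: [-179.9, 0.0, -89.2]
contact_force: [1.4, 0.5, -3.3]
gripper_width: 0.0157
gripper_force: 40.0
```

{"method": "step_arm", "body": {
  "plan": [
    [0, 0, 0.005, 0, 0],
    [0, 0, 0.01, 0, 0],
    [0, 0, 0.014, 0, 0],
    [0, 0, 0.018, 0, 0],
    [0, 0, 0.022, 0, 0],
    [0, 0, 0.022, 0, 0],
    [0, 0, 0.022, 0, 0]
  ]
}}

```text
time_s: 25.42
tcp_pos: [0.5753, -0.0549, 0.1765]
eef_rot: [-179.9, -0.0, -89.2]
contact_force: [1.9, -0.1, -3.6]
gripper_width: 0.0157
gripper_force: 40.0
```

{"method": "step_arm", "body": {
  "plan": [
    [0, 0, 0.003, 0, 0],
    [0, 0, 0.006, 0, 0],
    [0, 0, 0.009, 0, 0],
    [0, 0, 0.012, 0, 0],
    [0, 0, 0.014, 0, 0],
    [0, 0, 0.014, 0, 0],
    [0, 0, 0.014, 0, 0]
  ]
}}

```text
time_s: 26.0
tcp_pos: [0.5753, -0.0548, 0.1734]
eef_rot: [-179.9, 0.0, -89.2]
contact_force: [2.5, 1.0, 3.5]
gripper_width: 0.0157
gripper_force: 40.0
```

Seated exactly at the predicted height. I'll release and check.

{"method": "step_arm", "body": {
  "plan": [
    [0, 0, 0, 0, 45],
    [0, 0, 0, 0, 45],
    [0, 0, 0, 0, 45],
    [0, 0, 0, 0, 45],
    [0, 0, 0, 0, 45],
    [0, 0, -0.05, 0, 45],
    [0, 0, -0.15, 0, 45],
    [0, 0, -0.3, 0, 45],
    [0, 0, -0.3, 0, 45]
  ]
}}

```text
time_s: 26.75
tcp_pos: [0.5779, -0.0553, 0.2548]
eef_rot: [-179.5, -0.0, -89.2]
contact_force: [0.9, -0.3, 2.0]
gripper_width: 0.0449
gripper_force: 0.0
```

```bash
python3 - <<'E'
from h import *
# lid centre L=(.5753,-.0548), yaw ~.9 ; clips at +-84 x, +-97 y
a=np.radians(.9);R=np.array([[np.cos(a),-np.sin(a)],[np.sin(a),np.cos(a)]]);L=np.array([.5753,-.0548])
for n,o in dict(px=(.084,0),mx=(-.084,0),py=(0,.097),my=(0,-.097)).items(): print(n,(L+R@o).round(4))
legs((.6845,-.053,.26,-45),(.684+.0345,-.053,.235,.9))
im=eyes.capture("scene"); cv2.imwrite("pics/k.png",cv2.resize(im[110:290,140:320],None,fx=3,fy=3)[:,:,::-1])
E
```

```text
px [ 0.6593 -0.0535]
mx [ 0.4913 -0.0561]
py [0.5738 0.0422]
my [ 0.5768 -0.1518]
at [ 0.5779 -0.0553  0.2548] yaw -89.17 F [ 0.9 -0.3  2. ] w 44.9 t 26.8
(0.6845, -0.053, 0.26, -45) -> [-0.003 -0.427 -0.021 -0.736]
(0.7185, -0.053, 0.235, 0.9) -> [ 0.096 -0.096  0.1   -0.765]
```

View pics/k.png

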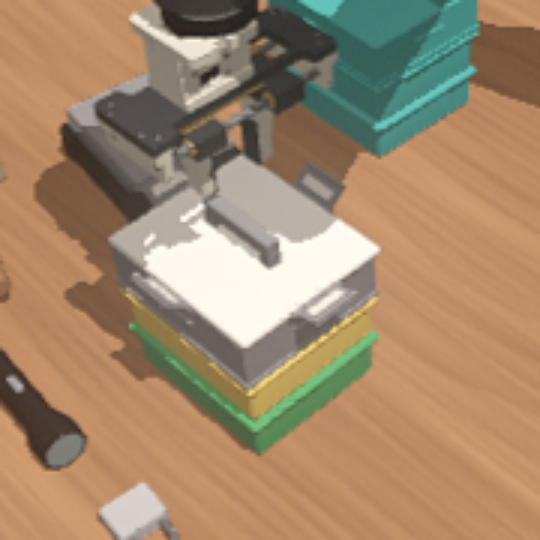

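The lid sits squarely on the tier with all four clips sticking out (crop 325,185; 330,300; 160,290). I'll use the shut fingers on the +y clip first.

```bash
python3 - <<'E'
from h import *
legs((.574,.064,.24,-89.1),(.574,.064,.138,-89.1),(.574,.056,.138,-89.1))
E
```

```text
at [ 0.5769 -0.0549  0.2519] yaw -89.2 F [-0.1  0.2 -0.9] w 44.7 t 26.8
(0.574, 0.064, 0.24, -89.1) -> [-0.476  0.005  0.048 -0.002]
(0.574, 0.064, 0.138, -89.1) -> [ 0.    -0.     0.408 -0.   ]
(0.574, 0.056, 0.138, -89.1) -> [ 0.032  0.001 -0.    -0.   ]
```

{"method": "step_arm", "body": {
  "plan": [
    [-0.16, 0, 0.01, 0, 0],
    [-0.32, 0.005, 0.03, 0, 0],
    [-0.45, 0.005, 0.048, 0, 0],
    [-0.476, 0.005, 0.048, 0, 0],
    [-0.476, 0.005, 0.048, 0, 0],
    [-0.476, 0.005, 0.048, 0, 0],
    [-0.476, 0.005, 0.048, 0, 0],
    [-0.476, 0.005, 0.048, 0, 0],
    [-0.476, 0.005, 0.048, 0, 0]
  ],
  "newtons": 20
}}

```text
time_s: 27.55
tcp_pos: [0.5719, 0.0631, 0.2359]
eef_rot: [180.0, 0.0, -89.3]
contact_force: [-0.2, -0.0, 0.1]
gripper_width: 0.0002
gripper_force: 0.0
```

{"method": "step_arm", "body": {
  "plan": [
    [0, 0, 0.08, 0, 0],
    [0, 0, 0.16, 0, 0],
    [0, 0, 0.2, 0, 0],
    [0, 0, 0.24, 0, 0],
    [0, 0, 0.28, 0, 0],
    [0, 0, 0.32, 0, 0],
    [0, 0, 0.36, 0, 0],
    [0, 0, 0.408, 0, 0],
    [0, 0, 0.408, 0, 0],
    [0, 0, 0.408, 0, 0]
  ]
}}

```text
time_s: 28.38
tcp_pos: [0.5714, 0.0641, 0.133]
eef_rot: [179.9, -0.0, -89.2]
contact_force: [-0.5, 1.7, 0.4]
gripper_width: 0.0004
gripper_force: 0.4
```

{"method": "step_arm", "body": {
  "plan": [
    [0.008, 0, 0, 0, 0],
    [0.016, 0, 0, 0, 0],
    [0.024, 0, 0, 0, 0],
    [0.032, 0, 0, 0, 0],
    [0.032, 0, 0, 0, 0],
    [0.032, 0, 0, 0, 0]
  ]
}}

```text
time_s: 28.88
tcp_pos: [0.5723, 0.0558, 0.1342]
eef_rot: [-180.0, -0.0, -89.2]
contact_force: [-0.7, -0.3, 0.2]
gripper_width: 0.0002
gripper_force: 0.1
```

{"method": "step_arm", "body": {
  "plan": [
    [0.004, 0, 0, 0, 0],
    [0.008, 0, 0, 0, 0],
    [0.008, 0, 0, 0, 0],
    [0.008, 0, 0, 0, 0]
  ]
}}

```text
time_s: 29.22
tcp_pos: [0.5722, 0.054, 0.1339]
eef_rot: [-180.0, -0.0, -89.2]
contact_force: [0.6, 0.6, 1.1]
gripper_width: 0.0001
gripper_force: 0.3
```

{"method": "step_arm", "body": {
  "plan": [
    [0.004, 0, 0, 0, 0],
    [0.008, 0, 0, 0, 0],
    [0.008, 0, 0, 0, 0],
    [0.008, 0, 0, 0, 0]
  ]
}}

```text
time_s: 29.55
tcp_pos: [0.572, 0.052, 0.1338]
eef_rot: [180.0, -0.0, -89.2]
contact_force: [0.5, 0.5, -0.9]
gripper_width: 0.0007
gripper_force: 0.5
```

{"method": "step_arm", "body": {
  "plan": [
    [0.004, 0, 0, 0, 0],
    [0.008, 0, 0, 0, 0],
    [0.008, 0, 0, 0, 0],
    [0.008, 0, 0, 0, 0]
  ]
}}

```text
time_s: 29.88
tcp_pos: [0.5722, 0.0516, 0.1338]
eef_rot: [-180.0, 0.1, -89.2]
contact_force: [-2.1, 8.6, -0.0]
gripper_width: 0.0005
gripper_force: 4.4
```

{"method": "step_arm", "body": {
  "plan": [
    [0.004, 0, 0, 0, 0],
    [0.008, 0, 0, 0, 0],
    [0.008, 0, 0, 0, 0],
    [0.008, 0, 0, 0, 0]
  ]
}}

```text
time_s: 30.22
tcp_pos: [0.5723, 0.0515, 0.1338]
eef_rot: [-179.9, 0.3, -89.2]
contact_force: [-3.5, 18.3, 1.8]
gripper_width: 0.0006
gripper_force: 8.9
```

The clip has met its stop (18 N reaction at the hinge plane). Next is the -y clip.

{"method": "step_arm", "body": {
  "plan": [
    [-0.02, 0, 0, 0, 0],
    [-0.06, 0, 0, 0, 0],
    [-0.08, 0, 0, 0, 0],
    [-0.08, 0, -0.15, 0, 0],
    [-0.08, 0, -0.3, 0, 0],
    [-0.08, 0, -0.42, 0, 0],
    [-0.08, 0, -0.42, 0, 0],
    [-0.08, 0, -0.42, 0, 0]
  ]
}}

```text
time_s: 30.88
tcp_pos: [0.5728, 0.0684, 0.2411]
eef_rot: [-179.8, 0.1, -89.2]
contact_force: [-1.7, -0.4, -0.7]
gripper_width: 0.0005
gripper_force: 0.0
```

```bash
python3 - <<'E'
from h import *
legs((.577,-.1735,.24,-89.1),(.577,-.1735,.135,-89.1),(.577,-.1655,.135,-89.1))
E
```

```text
at [0.5728 0.0684 0.2411] yaw -89.22 F [-1.7 -0.4 -0.7] w 0.5 t 30.9
(0.577, -0.1735, 0.24, -89.1) -> [ 0.968 -0.004  0.004 -0.002]
(0.577, -0.1735, 0.135, -89.1) -> [ 0.   -0.    0.42 -0.  ]
(0.577, -0.1655, 0.135, -89.1) -> [-0.032 -0.001 -0.    -0.   ]
```

{"method": "step_arm", "body": {
  "plan": [
    [0.15, 0, 0, 0, 0],
    [0.3, 0, 0, 0, 0],
    [0.46, 0, 0, 0, 0],
    [0.62, 0, 0, 0, 0],
    [0.78, 0, 0, 0, 0],
    [0.92, 0, 0, 0, 0],
    [0.968, 0, 0, 0, 0],
    [0.968, 0, 0, 0, 0],
    [0.968, 0, 0, 0, 0],
    [0.968, 0, 0, 0, 0],
    [0.968, 0, 0, 0, 0]
  ]
}}

```text
time_s: 31.8
tcp_pos: [0.5751, -0.1728, 0.2385]
eef_rot: [180.0, 0.0, -89.2]
contact_force: [-0.6, 1.0, -0.6]
gripper_width: 0.0009
gripper_force: 0.0
```

```bash
python3 - <<'E'
from h import *
legs((.577,-.1735,.135,-89.1),(.577,-.1655,.135,-89.1))
E
```

```text
at [ 0.5751 -0.1728  0.2385] yaw -89.16 F [-0.6  1.  -0.6] w 0.9 t 31.8
(0.577, -0.1735, 0.135, -89.1) -> [ 0.003 -0.008  0.414 -0.001]
(0.577, -0.1655, 0.135, -89.1) -> [-0.032 -0.001 -0.    -0.   ]
```

{"method": "step_arm", "body": {
  "plan": [
    [0.003, -0.008, 0.08, 0, 0],
    [0.003, -0.008, 0.16, 0, 0],
    [0.003, -0.008, 0.2, 0, 0],
    [0.003, -0.008, 0.24, 0, 0],
    [0.003, -0.008, 0.28, 0, 0],
    [0.003, -0.008, 0.32, 0, 0],
    [0.003, -0.008, 0.36, 0, 0],
    [0.003, -0.008, 0.404, 0, 0],
    [0.003, -0.008, 0.404, 0, 0],
    [0.003, -0.008, 0.404, 0, 0]
  ]
}}

```text
time_s: 32.63
tcp_pos: [0.5766, -0.1744, 0.1369]
eef_rot: [179.9, 0.0, -89.2]
contact_force: [-0.2, -0.4, 0.5]
gripper_width: 0.001
gripper_force: 0.0
```

{"method": "step_arm", "body": {
  "plan": [
    [-0.01, 0, 0, 0, 0],
    [-0.02, 0, 0, 0, 0],
    [-0.03, 0, 0, 0, 0],
    [-0.038, 0, 0, 0, 0],
    [-0.044, 0, 0, 0, 0],
    [-0.044, 0, 0, 0, 0],
    [-0.044, 0, 0, 0, 0]
  ]
}}

```text
time_s: 33.22
tcp_pos: [0.5772, -0.1635, 0.138]
eef_rot: [-180.0, 0.0, -89.2]
contact_force: [0.5, -1.0, 0.3]
gripper_width: 0.0002
gripper_force: 0.6
```

{"method": "step_arm", "body": {
  "plan": [
    [-0.004, 0, 0, 0, 0],
    [-0.008, 0, 0, 0, 0],
    [-0.012, 0, 0, 0, 0],
    [-0.012, 0, 0, 0, 0],
    [-0.012, 0, 0, 0, 0]
  ]
}}

```text
time_s: 33.63
tcp_pos: [0.5771, -0.1632, 0.1384]
eef_rot: [-180.0, -0.2, -89.2]
contact_force: [0.4, -15.0, -0.8]
gripper_width: 0.0004
gripper_force: 7.6
```

{"method": "step_arm", "body": {
  "plan": [
    [0.02, 0, 0, 0, 0],
    [0.06, 0, 0, 0, 0],
    [0.08, 0, 0, 0, 0],
    [0.08, 0, -0.15, 0, 0],
    [0.08, 0, -0.3, 0, 0],
    [0.08, 0, -0.45, 0, 0],
    [0.08, 0, -0.45, 0, 0],
    [0.08, 0, -0.45, 0, 0]
  ]
}}

```text
time_s: 34.3
tcp_pos: [0.5786, -0.1807, 0.2532]
eef_rot: [-179.7, 0.0, -89.2]
contact_force: [-0.0, -0.5, -0.4]
gripper_width: 0.0006
gripper_force: 0.0
```

```bash
python3 - <<'E'
from h import *
legs((.65,-.12,.25,-45),(.681,-.0535,.24,.9))
E
```

```text
at [ 0.5786 -0.1807  0.2532] yaw -89.22 F [-0.  -0.5 -0.4] w 0.6 t 34.3
(0.65, -0.12, 0.25, -45) -> [-0.239 -0.289  0.013 -0.737]
(0.681, -0.0535, 0.24, 0.9) -> [-0.1   -0.276  0.04  -0.765]
```

{"method": "step_arm", "body": {
  "plan": [
    [-0.239, -0.289, 0.013, -0.737, 0],
    [-0.239, -0.289, 0.013, -0.737, 0],
    [-0.239, -0.289, 0.013, -0.737, 0],
    [-0.239, -0.289, 0.013, -0.737, 0],
    [-0.239, -0.289, 0.013, -0.737, 0],
    [-0.239, -0.289, 0.013, -0.737, 0],
    [-0.239, -0.289, 0.013, -0.737, 0],
    [-0.239, -0.289, 0.013, -0.737, 0]
  ]
}}

```text
time_s: 34.97
tcp_pos: [0.6483, -0.1198, 0.2459]
eef_rot: [179.9, 0.1, -45.1]
contact_force: [0.1, -0.7, -0.5]
gripper_width: 0.0004
gripper_force: 0.0
```

{"method": "step_arm", "body": {
  "plan": [
    [-0.1, -0.276, 0.04, -0.765, 0],
    [-0.1, -0.276, 0.04, -0.765, 0],
    [-0.1, -0.276, 0.04, -0.765, 0],
    [-0.1, -0.276, 0.04, -0.765, 0],
    [-0.1, -0.276, 0.04, -0.765, 0],
    [-0.1, -0.276, 0.04, -0.765, 0],
    [-0.1, -0.276, 0.04, -0.765, 0],
    [-0.1, -0.276, 0.04, -0.765, 0],
    [-0.1, -0.276, 0.04, -0.765, 0],
    [-0.1, -0.276, 0.04, -0.765, 0]
  ]
}}

```text
time_s: 35.8
tcp_pos: [0.6797, -0.0535, 0.2368]
eef_rot: [-180.0, 0.0, 0.7]
contact_force: [-0.3, 0.1, 0.1]
gripper_width: 0.0004
gripper_force: 0.0
```

```bash
python3 - <<'E'
from h import *
legs((.681,-.0535,.134,.9),(.671,-.0535,.134,.9))
E
```

```text
at [ 0.6797 -0.0535  0.2368] yaw 0.66 F [-0.3  0.1  0.1] w 0.4 t 35.8
(0.681, -0.0535, 0.134, 0.9) -> [ 0.005 -0.     0.411 -0.004]
(0.671, -0.0535, 0.134, 0.9) -> [-0.04  -0.001 -0.    -0.   ]
```

{"method": "step_arm", "body": {
  "plan": [
    [0.008, 0, 0.08, -0.004, 0],
    [0.008, 0, 0.16, -0.004, 0],
    [0.008, 0, 0.2, -0.004, 0],
    [0.008, 0, 0.24, -0.004, 0],
    [0.008, 0, 0.28, -0.004, 0],
    [0.008, 0, 0.32, -0.004, 0],
    [0.008, 0, 0.36, -0.004, 0],
    [0.008, 0, 0.411, -0.004, 0],
    [0.008, 0, 0.411, -0.004, 0],
    [0.008, 0, 0.411, -0.004, 0]
  ]
}}

```text
time_s: 36.63
tcp_pos: [0.6807, -0.0535, 0.1329]
eef_rot: [180.0, 0.2, 1.1]
contact_force: [-0.8, -0.0, 0.4]
gripper_width: 0.0004
gripper_force: 0.0
```

{"method": "step_arm", "body": {
  "plan": [
    [-0.01, 0, 0, 0, 0],
    [-0.02, 0, 0, 0, 0],
    [-0.03, 0, 0, 0, 0],
    [-0.038, 0, 0, 0, 0],
    [-0.044, 0, 0, 0, 0],
    [-0.044, 0, 0, 0, 0],
    [-0.044, 0, 0, 0, 0]
  ]
}}

```text
time_s: 37.22
tcp_pos: [0.6725, -0.0535, 0.1355]
eef_rot: [-180.0, -0.2, 1.2]
contact_force: [7.4, -1.0, -2.0]
gripper_width: 0.0005
gripper_force: 3.0
```

{"method": "step_arm", "body": {
  "plan": [
    [-0.004, 0, 0, 0, 0],
    [-0.008, 0, 0, 0, 0],
    [-0.01, 0, 0, 0, 0],
    [-0.01, 0, 0, 0, 0],
    [-0.01, 0, 0, 0, 0]
  ]
}}

```text
time_s: 37.63
tcp_pos: [0.6725, -0.0534, 0.1364]
eef_rot: [-180.0, -0.5, 1.2]
contact_force: [12.2, -1.1, -1.7]
gripper_width: 0.0002
gripper_force: 6.1
```

{"method": "step_arm", "body": {
  "plan": [
    [0.02, 0, 0, 0, 0],
    [0.06, 0, 0, 0, 0],
    [0.08, 0, 0, 0, 0],
    [0.08, 0, -0.15, 0, 0],
    [0.08, 0, -0.3, 0, 0],
    [0.08, 0, -0.45, 0, 0],
    [0.08, 0, -0.45, 0, 0],
    [0.08, 0, -0.45, 0, 0]
  ]
}}

```text
time_s: 38.3
tcp_pos: [0.6896, -0.0532, 0.2498]
eef_rot: [-180.0, -0.3, 1.1]
contact_force: [0.4, 0.1, -2.2]
gripper_width: 0.0006
gripper_force: 0.0
```

```bash
python3 - <<'E'
from h import *
legs((.469,-.056,.245,.9))
E
```

```text
at [ 0.6896 -0.0532  0.2498] yaw 1.14 F [ 0.4  0.1 -2.2] w 0.6 t 38.3
(0.469, -0.056, 0.245, 0.9) -> [-0.882 -0.006  0.019  0.004]
```

{"method": "step_arm", "body": {
  "plan": [
    [-0.15, 0, 0, 0, 0],
    [-0.3, 0, 0, 0, 0],
    [-0.46, 0, 0, 0, 0],
    [-0.62, 0, 0, 0, 0],
    [-0.78, 0, 0, 0, 0],
    [-0.882, -0.006, 0.02, 0.004, 0],
    [-0.882, -0.006, 0.02, 0.004, 0],
    [-0.882, -0.006, 0.02, 0.004, 0],
    [-0.882, -0.006, 0.02, 0.004, 0],
    [-0.882, -0.006, 0.02, 0.004, 0]
  ]
}}

```text
time_s: 39.13
tcp_pos: [0.4685, -0.056, 0.2414]
eef_rot: [180.0, 0.1, 0.9]
contact_force: [0.1, 0.5, -0.1]
gripper_width: 0.0001
gripper_force: 0.0
```

```bash
python3 - <<'E'
from h import *
legs((.469,-.056,.133,.9))
E
```

```text
at [ 0.4685 -0.056   0.2414] yaw 0.9 F [ 0.1  0.5 -0.1] w 0.1 t 39.1
(0.469, -0.056, 0.133, 0.9) -> [ 0.002 -0.     0.434 -0.   ]
```

{"method": "step_arm", "body": {
  "plan": [
    [0, 0, 0.08, 0, 0],
    [0, 0, 0.16, 0, 0],
    [0, 0, 0.2, 0, 0],
    [0, 0, 0.24, 0, 0],
    [0, 0, 0.28, 0, 0],
    [0, 0, 0.32, 0, 0],
    [0, 0, 0.36, 0, 0],
    [0, 0, 0.4, 0, 0],
    [0, 0, 0.434, 0, 0],
    [0, 0, 0.434, 0, 0],
    [0, 0, 0.434, 0, 0]
  ]
}}

```text
time_s: 40.05
tcp_pos: [0.4675, -0.0562, 0.1327]
eef_rot: [180.0, 0.1, 0.9]
contact_force: [0.2, -0.1, -0.0]
gripper_width: 0.0004
gripper_force: 0.0
```

{"method": "step_arm", "body": {
  "plan": [
    [0.01, 0, 0, 0, 0],
    [0.02, 0, 0, 0, 0],
    [0.03, 0, 0, 0, 0],
    [0.038, 0, 0, 0, 0],
    [0.044, 0, 0, 0, 0],
    [0.044, 0, 0, 0, 0],
    [0.044, 0, 0, 0, 0]
  ]
}}

```text
time_s: 40.63
tcp_pos: [0.4794, -0.0559, 0.1336]
eef_rot: [-180.0, -0.1, 0.9]
contact_force: [-0.5, -0.2, -0.3]
gripper_width: 0.0005
gripper_force: 0.2
```

{"method": "step_arm", "body": {
  "plan": [
    [0.004, 0, 0, 0, 0],
    [0.008, 0, 0, 0, 0],
    [0.012, 0, 0, 0, 0],
    [0.012, 0, 0, 0, 0],
    [0.012, 0, 0, 0, 0]
  ]
}}

```text
time_s: 41.05
tcp_pos: [0.482, -0.0559, 0.1334]
eef_rot: [-180.0, -0.0, 0.9]
contact_force: [-0.7, -0.6, -0.5]
gripper_width: 0.0007
gripper_force: 0.5
```

{"method": "step_arm", "body": {
  "plan": [
    [0.004, 0, 0, 0, 0],
    [0.008, 0, 0, 0, 0],
    [0.012, 0, 0, 0, 0],
    [0.012, 0, 0, 0, 0],
    [0.012, 0, 0, 0, 0]
  ]
}}

```text
time_s: 41.47
tcp_pos: [0.4833, -0.056, 0.1332]
eef_rot: [180.0, 0.2, 0.9]
contact_force: [-7.8, 2.7, 3.7]
gripper_width: 0.0005
gripper_force: 3.9
```

{"method": "step_arm", "body": {
  "plan": [
    [0.004, 0, 0, 0, 0],
    [0.006, 0, 0, 0, 0],
    [0.006, 0, 0, 0, 0]
  ]
}}

```text
time_s: 41.72
tcp_pos: [0.4833, -0.0561, 0.133]
eef_rot: [180.0, 0.3, 0.9]
contact_force: [-14.0, 4.5, 9.9]
gripper_width: 0.0004
gripper_force: 6.9
```

{"method": "step_arm", "body": {
  "plan": [
    [-0.03, 0, 0, 0, 0],
    [-0.08, 0, 0, 0, 0],
    [-0.1, 0, 0, 0, 0],
    [-0.1, 0, -0.15, 0, 0],
    [-0.1, 0, -0.3, 0, 0],
    [-0.1, 0, -0.4, 0, 0],
    [-0.1, 0, -0.4, 0, 0],
    [-0.1, 0, -0.4, 0, 0]
  ]
}}

```text
time_s: 42.38
tcp_pos: [0.4621, -0.056, 0.2352]
eef_rot: [-179.9, -0.3, 0.9]
contact_force: [0.0, 0.8, -0.5]
gripper_width: 0.0007
gripper_force: 0.0
```

{"method": "step_arm", "body": {
  "plan": [
    [-0.15, 0.2, 0, 0, 60],
    [-0.3, 0.4, 0, 0, 60],
    [-0.3, 0.5, 0, 0, 60],
    [-0.3, 0.6, 0, 0, 60],
    [-0.3, 0.6, 0, 0, 60],
    [-0.3, 0.6, 0, 0, 60],
    [-0.3, 0.6, 0, 0, 60]
  ]
}}

```text
time_s: 42.97
tcp_pos: [0.388, -0.2077, 0.2324]
eef_rot: [-180.0, 0.1, 0.8]
contact_force: [0.9, -0.7, -0.5]
gripper_width: 0.0416
gripper_force: 0.0
```

```bash
python3 - <<'E'
from h import *
legs()
a=eyes.capture("scene")[120:240,130:290]; b=eyes.capture("top"); 
h=hsv(b)
cv2.imwrite("pics/l.png",np.hstack([cv2.resize(a,None,fx=2.5,fy=2.5,interpolation=2),cv2.resize(b[150:275,270:440],(400,300),interpolation=2)])[:,:,::-1])
# tester: grey screen quad + black tab in top
for st,ce,m in blobs((h[:,:,1]<45)&(h[:,:,2]>50)&(h[:,:,2]<165),400):
    if 370<ce[0]<430 and 200<ce[1]<260: print('screen@.068',[np.round(x,1) for x in rect("top",m,.068)])
k=(h[:,:,2]<60).astype(np.uint8)
for st,ce,m in blobs(k,100):
    if 360<ce[0]<440 and 190<ce[1]<270:
        print(st,'case@.05',[np.round(x,1) for x in rect("top",m,.05)])
        for y in range(246,262): 
            xs=np.where(m[y,360:440])[0]+360
            if len(xs): print(y,xs.min(),xs.max())
E
```

```text
at [ 0.388  -0.2077  0.2324] yaw 0.77 F [ 0.9 -0.7 -0.5] w 41.6 t 43.0
screen@.068 [array([ 493.8, -363. ]), array([165.6,  81.7]), np.float64(82.8)]
screen@.068 [array([ 386.5, -394.1]), array([138. , 139.1]), np.float64(44.3)]
[341 206  74  70 611] case@.05 [array([ 456.6, -259.8]), array([134.9, 300.9]), np.float64(31.3)]
246 386 386
[ 394  234   39   44 1111] case@.05 [array([ 385.8, -408.1]), array([125.8, 143.6]), np.float64(86.8)]
246 401 429
247 401 430
248 400 430
249 400 431
250 400 431
251 399 431
252 399 431
253 399 432
254 399 432
255 398 432
256 399 432
257 399 432
258 399 432
259 399 432
260 400 431
261 400 431
```

View pics/l.png

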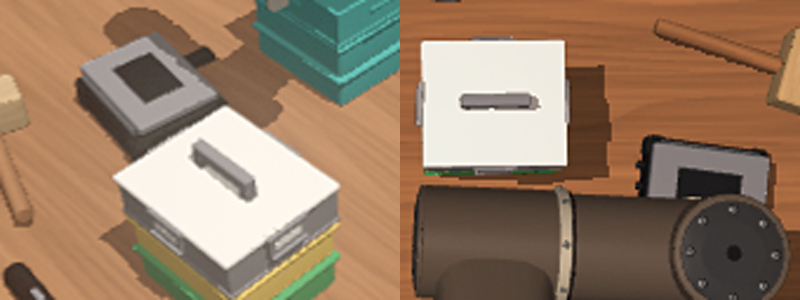

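All four clips hang down: in the scene half they show at (165,235) and (290,240), and the top half shows no flap sticking out. For the tester I'll measure on the saved clear pictures.

```bash
python3 - <<'E'
from h import *
for n in("top","scene"):
    im=cv2.imread(f"pics/{n}0.png")[:,:,::-1];h=hsv(im)
    if n=="top":
        for st,ce,m in blobs((h[:,:,1]<45)&(h[:,:,2]>50)&(h[:,:,2]<165),400):
            if 370<ce[0]<430 and 200<ce[1]<260: print('screen',[np.round(x,1) for x in rect(n,m,.068)])
        k=h[:,:,2]<70
        for y in range(244,264):
            xs=np.where(k[y,390:415])[0]+390
            print(y,xs.tolist() if 0<len(xs)<18 else len(xs))
        print(ray(n,[[400,252],[400,258]],.062).round(3))
    else:
        k=(h[:,:,2]<70); k[:, :198]=0; k[:,222:]=0; k[:132]=0;k[155:]=0
        for st,ce,m in blobs(k,10): print(st,ce.round(1),ray(n,ce,.062)[0].round(3),[np.round(x,1) for x in rect(n,m,.062)])
E
```

```text
screen [array([ 471.4, -360.2]), array([165.7, 125.2]), np.float64(82.7)]
244 0
245 0
246 0
247 0
248 [390, 391, 392, 393, 394, 395, 396, 397, 398, 399]
249 [390, 391, 392, 393, 394, 395, 396, 397, 398, 399, 400, 401, 402, 403, 404]
250 23
251 21
252 21
253 [394, 395, 396, 397, 398, 399, 400, 401, 411, 412, 413, 414]
254 [394, 395, 396, 397, 398, 399, 400, 401, 413, 414]
255 [394, 395, 396, 397, 398, 399, 400, 401]
256 [394, 395, 396, 397, 398, 399, 400, 401]
257 [394, 395, 396, 397, 398, 399, 400, 401]
258 [394, 395, 396, 397, 398, 399, 400, 401]
259 [394, 395, 396, 397, 398, 399, 400, 401]
260 [400, 401]
261 0
262 0
263 0
[[ 0.397 -0.36   0.062]
 [ 0.377 -0.36   0.062]]
[205 139  11   8  51] [210.  142.4] [ 0.387 -0.353  0.062] [array([ 386.8, -353.1]), array([28.4, 30.5]), np.float64(81.4)]
[198 150   5   5  16] [199.3 152.4] [ 0.446 -0.337  0.062] [array([ 442.5, -337.3]), array([22.3, 13.3]), np.float64(52.0)]
```

```bash
python3 - <<'E'
from h import *
im=cv2.imread("pics/top0.png")[:,:,::-1];h=hsv(im)
m=(abs(h[:,:,0]-88)<10)&(h[:,:,1]>100)
print('turq',[np.round(x,0) for x in rect("top",max(blobs(m,500),key=lambda b:b[0][4])[2],.162)])
legs((.386,-.3505,.2,-7.3),(.383,-.3505,.09,-7.3),(.383,-.3505,.052,-7.3))
f0=np.radians(3.43);r0=.1503
prev=f0
for g in (4,10,15,20,25,30,35,40,45,50,55,60,65,70,75,80,85,90,95,100,105,110,112):
    f=np.radians(g+3.43); 
    if g in(45,80): pass
    print(g,'abs',np.round([r0*(np.cos(f0)-np.cos(f))/.25,-r0*(np.sin(f)-np.sin(f0))/.25],3))
E
```

```text
turq [array([ 208., -267.]), array([204., 165.]), np.float64(90.0)]
at [ 0.3886 -0.2066  0.2328] yaw 0.94 F [-0.8  1.2 -0.1] w 49.3 t 43.1
(0.386, -0.3505, 0.2, -7.3) -> [-0.02   0.575  0.131  0.137]
(0.383, -0.3505, 0.09, -7.3) -> [-0.012  0.002  0.44  -0.   ]
(0.383, -0.3505, 0.052, -7.3) -> [ 0.    -0.     0.152 -0.   ]
4 abs [ 0.004 -0.042]
10 abs [ 0.015 -0.104]
15 abs [ 0.03  -0.154]
20 abs [ 0.048 -0.203]
25 abs [ 0.071 -0.25 ]
30 abs [ 0.098 -0.295]
35 abs [ 0.129 -0.338]
40 abs [ 0.164 -0.377]
45 abs [ 0.201 -0.414]
50 abs [ 0.242 -0.447]
55 abs [ 0.285 -0.476]
60 abs [ 0.331 -0.502]
65 abs [ 0.379 -0.523]
70 abs [ 0.429 -0.54 ]
75 abs [ 0.48  -0.553]
80 abs [ 0.531 -0.561]
85 abs [ 0.584 -0.565]
90 abs [ 0.636 -0.564]
95 abs [ 0.688 -0.559]
100 abs [ 0.74  -0.549]
105 abs [ 0.79  -0.534]
110 abs [ 0.839 -0.516]
112 abs [ 0.858 -0.507]
```

{"method": "step_arm", "body": {
  "plan": [
    [-0.02, 0.16, 0.03, 0.05, 60],
    [-0.02, 0.32, 0.07, 0.1, 60],
    [-0.02, 0.48, 0.11, 0.137, 60],
    [-0.02, 0.575, 0.131, 0.137, 60],
    [-0.02, 0.575, 0.131, 0.137, 60],
    [-0.02, 0.575, 0.131, 0.137, 60],
    [-0.02, 0.575, 0.131, 0.137, 60],
    [-0.02, 0.575, 0.131, 0.137, 60]
  ],
  "newtons": 12
}}

```text
time_s: 43.73
tcp_pos: [0.3866, -0.35, 0.2009]
eef_rot: [180.0, -0.0, -7.2]
contact_force: [-0.6, 0.3, -0.6]
gripper_width: 0.0597
gripper_force: 0.0
```

{"method": "step_arm", "body": {
  "plan": [
    [-0.012, 0, 0.12, 0, 60],
    [-0.012, 0, 0.25, 0, 60],
    [-0.012, 0, 0.36, 0, 60],
    [-0.012, 0, 0.43, 0, 60],
    [-0.012, 0, 0.44, 0, 60],
    [-0.012, 0, 0.44, 0, 60],
    [-0.012, 0, 0.44, 0, 60]
  ]
}}

```text
time_s: 44.32
tcp_pos: [0.3841, -0.3507, 0.092]
eef_rot: [180.0, -0.1, -7.2]
contact_force: [-0.6, -0.2, 0.4]
gripper_width: 0.06
gripper_force: 0.0
```

```bash
python3 - <<'E'
from h import *
legs((.383,-.3505,.052,-7.3))
im=eyes.capture("scene"); cv2.imwrite("pics/m.png",cv2.resize(im[90:210,130:290],None,fx=4,fy=4,interpolation=2)[:,:,::-1])
E
```

```text
at [ 0.3841 -0.3507  0.092 ] yaw -7.23 F [-0.6 -0.2  0.4] w 60.0 t 44.3
(0.383, -0.3505, 0.052, -7.3) -> [-0.005 -0.     0.16   0.001]
```

{"method": "step_arm", "body": {
  "plan": [
    [-0.005, 0, 0.05, 0, 60],
    [-0.005, 0, 0.1, 0, 60],
    [-0.005, 0, 0.14, 0, 60],
    [-0.005, 0, 0.16, 0, 60],
    [-0.005, 0, 0.16, 0, 60],
    [-0.005, 0, 0.16, 0, 10],
    [-0.005, 0, 0.16, 0, 10],
    [-0.005, 0, 0.16, 0, 10],
    [-0.005, 0, 0.16, 0, 10],
    [-0.005, 0, 0.16, 0, 10],
    [-0.005, 0, 0.16, 0, 10],
    [-0.005, 0, 0.16, 0, 10]
  ]
}}

```text
time_s: 45.37
tcp_pos: [0.3818, -0.3503, 0.0506]
eef_rot: [-180.0, -0.0, -7.3]
contact_force: [0.7, 2.6, 1.4]
gripper_width: 0.0238
gripper_force: 12.0
```

{"method": "step_arm", "body": {
  "plan": [
    [0, 0, 0, 0, 10],
    [0, 0, 0, 0, 10],
    [0, 0, 0, 0, 10],
    [0, 0, 0, 0, 10]
  ]
}}

```text
time_s: 45.7
tcp_pos: [0.3818, -0.3504, 0.0505]
eef_rot: [-180.0, -0.0, -7.3]
contact_force: [1.3, 4.6, 1.7]
gripper_width: 0.0237
gripper_force: 12.0
```

The tab is gripped (23.8 mm). I'll lift along the arc.

{"method": "step_arm", "body": {
  "plan": [
    [0.004, 0, -0.042, 0, 10],
    [0.009, 0, -0.075, 0, 10],
    [0.015, 0, -0.104, 0, 10],
    [0.03, 0, -0.154, 0, 10],
    [0.048, 0, -0.203, 0, 10],
    [0.071, 0, -0.25, 0, 10],
    [0.098, 0, -0.295, 0, 10],
    [0.129, 0, -0.338, 0, 10],
    [0.129, 0, -0.338, 0, 10],
    [0.129, 0, -0.338, 0, 10]
  ]
}}

```text
time_s: 46.53
tcp_pos: [0.4135, -0.3545, 0.136]
eef_rot: [-180.0, 0.0, -7.3]
contact_force: [-1.6, 5.7, 4.3]
gripper_width: 0.0238
gripper_force: 12.0
```

```bash
python3 - <<'E'
from h import *
legs()
a=np.radians(-7.3); s=r.get_state(); p=s['tcp_pos']
for g in (40,45,50,55,60,65,70,75,80,85,90,95,100,105,110,112):
    f=np.radians(g+3.43);f0=np.radians(38.43); print(g,np.round([.1503*(np.cos(f0)-np.cos(f))/.25,-.1503*(np.sin(f)-np.sin(f0))/.25],3))
E
```

```text
at [ 0.4135 -0.3545  0.136 ] yaw -7.32 F [-1.6  5.7  4.3] w 23.8 t 46.5
40 [ 0.034 -0.04 ]
45 [ 0.072 -0.076]
50 [ 0.113 -0.109]
55 [ 0.156 -0.139]
60 [ 0.202 -0.164]
65 [ 0.25  -0.185]
70 [ 0.3   -0.203]
75 [ 0.35  -0.215]
80 [ 0.402 -0.224]
85 [ 0.454 -0.227]
90 [ 0.507 -0.226]
95 [ 0.559 -0.221]
100 [ 0.611 -0.211]
105 [ 0.661 -0.197]
110 [ 0.71  -0.178]
112 [ 0.729 -0.169]
```

{"method": "step_arm", "body": {
  "plan": [
    [0.034, 0, -0.04, 0, 10],
    [0.072, 0, -0.076, 0, 10],
    [0.113, 0, -0.109, 0, 10],
    [0.156, 0, -0.139, 0, 10],
    [0.202, 0, -0.164, 0, 10],
    [0.25, 0, -0.185, 0, 10],
    [0.3, 0, -0.203, 0, 10],
    [0.35, 0, -0.215, 0, 10],
    [0.402, 0, -0.224, 0, 10],
    [0.402, 0, -0.224, 0, 10],
    [0.402, 0, -0.224, 0, 10]
  ]
}}

```text
time_s: 47.45
tcp_pos: [0.5144, -0.3675, 0.1919]
eef_rot: [180.0, -0.1, -7.3]
contact_force: [0.8, 4.0, 2.5]
gripper_width: 0.024
gripper_force: 12.0
```

{"method": "step_arm", "body": {
  "plan": [
    [0.052, 0, -0.003, 0, 10],
    [0.105, 0, -0.002, 0, 10],
    [0.157, 0, 0.003, 0, 10],
    [0.209, 0, 0.013, 0, 10],
    [0.259, 0, 0.027, 0, 10],
    [0.308, 0, 0.046, 0, 10],
    [0.308, 0, 0.046, 0, 10],
    [0.308, 0, 0.046, 0, 10]
  ]
}}

```text
time_s: 48.12
tcp_pos: [0.5916, -0.3776, 0.1803]
eef_rot: [180.0, -0.2, -7.3]
contact_force: [3.9, 3.5, 1.0]
gripper_width: 0.0239
gripper_force: 12.0
```

```bash
python3 - <<'E'
from h import *
legs()
im=eyes.capture("scene"); cv2.imwrite("pics/n.png",cv2.resize(im[90:210,130:290],None,fx=4,fy=4,interpolation=2)[:,:,::-1])
E
```

```text
at [ 0.5916 -0.3776  0.1803] yaw -7.28 F [3.9 3.5 1. ] w 23.9 t 48.1
```

{"method": "step_arm", "body": {
  "plan": [
    [0, 0, 0, 0, 60],
    [0, 0, 0, 0, 60],
    [0, 0, 0, 0, 60],
    [0, 0, 0, 0, 60],
    [0, 0, 0, 0, 60],
    [0, 0, 0, 0, 60],
    [0, 0, -0.1, 0, 60],
    [0, 0, -0.25, 0, 60],
    [0, 0, -0.35, 0, 60],
    [0, 0, -0.35, 0, 60],
    [0, 0, -0.35, 0, 60]
  ]
}}

```text
time_s: 49.08
tcp_pos: [0.5904, -0.3778, 0.2695]
eef_rot: [179.9, -0.2, -7.3]
contact_force: [0.0, 0.6, -1.0]
gripper_width: 0.0603
gripper_force: 0.0
```

{"method": "step_arm", "body": {
  "plan": [
    [-0.1, 0, 0, 0, 60],
    [-0.25, 0, 0, 0, 60],
    [-0.4, -0.1, 0, 0, 60],
    [-0.55, -0.3, 0, 0, 60],
    [-0.7, -0.5, 0, 0, 60],
    [-0.7, -0.7, 0, 0, 60],
    [-0.7, -0.8, 0, 0, 60],
    [-0.7, -0.95, 0, 0, 60],
    [-0.7, -1, 0, 0, 60],
    [-0.7, -1, 0, 0, 60],
    [-0.7, -1, 0, 0, 60]
  ]
}}

```text
time_s: 50.0
tcp_pos: [0.4477, -0.1051, 0.2666]
eef_rot: [-180.0, 0.0, -7.1]
contact_force: [-0.4, -0.1, -0.4]
gripper_width: 0.0605
gripper_force: 0.0
```

```bash
python3 - <<'E'
from h import *
legs()
im=eyes.capture("scene"); t=eyes.capture("top")
cv2.imwrite("pics/s1.png",im[:,:,::-1]);cv2.imwrite("pics/t1.png",t[:,:,::-1])
u=np.array([np.cos(np.radians(-7.3)),np.sin(np.radians(-7.3))]); H=np.array([.5318,-.3696])
im=im.copy();t=t.copy()
for g,c in((100,(255,0,0)),(110,(0,255,0)),(120,(0,0,255))):
    f=np.radians(g+3.43); q=[]
    for rr in(.1503,.1603):   # tab point, tab end
        xy=H-u*rr*np.cos(f); q.append([*xy,.053+rr*np.sin(f)])
    for n,I in(("scene",im),("top",t)):
        p=proj(n,q); print(g,n,p.round(1).tolist())
A=cv2.resize(im[80:200,120:270],(400,320),interpolation=0);B=cv2.resize(t[180:290,350:460],(320,320),interpolation=0)
cv2.imwrite("pics/o.png",np.hstack([A,B])[:,:,::-1])
E
```

```text
at [ 0.4477 -0.1051  0.2666] yaw -7.07 F [-0.4 -0.1 -0.4] w 60.5 t 50.0
100 scene [[154.1, 130.3], [152.7, 128.0]]
100 top [[416.2, 195.7], [417.3, 194.5]]
110 scene [[147.2, 135.6], [145.3, 133.7]]
110 top [[416.1, 188.0], [417.2, 186.3]]
120 scene [[141.2, 141.8], [138.9, 140.3]]
120 top [[415.6, 181.3], [416.6, 179.1]]
```

View pics/o.png

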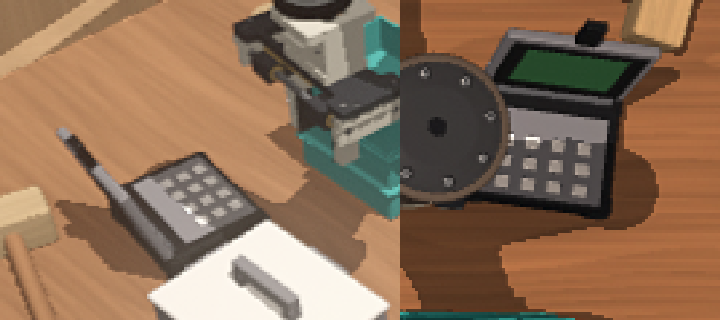

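The picture shows the screen standing with its tab at scene pixel about (144,129) and top pixel about (416,188). I'll measure the tab's end across both views to get the angle.

```bash
python3 - <<'E'
from h import *
out={}
for n,f,(x0,x1,y0,y1) in(("scene","s1",(138,158,122,146)),("top","t1",(406,424,182,198))):
    V=hsv(cv2.imread(f"pics/{f}.png")[:,:,::-1])[:,:,2]; k=V<75; 
    m=np.zeros_like(k); m[y0:y1,x0:x1]=k[y0:y1,x0:x1]
    b=max(blobs(m,8),key=lambda b:b[0][4]); print(n,b[0],b[1].round(1))
    if n=="scene": print('\n'.join(''.join(f'{v:4d}' for v in row) for row in V[124:146,140:158]))
    out[n]=b[1]
# least-squares meeting point of the two rays
A=np.zeros((3,3));B=np.zeros(3);R=[]
for n in out:
    a,c=ray(n,out[n],0)[0],ray(n,out[n],.3)[0]; d=(c-a)/np.linalg.norm(c-a); P=np.eye(3)-np.outer(d,d); A+=P;B+=P@a;R.append((a,P))
X=np.linalg.solve(A,B); print(X.round(4),'miss mm',[round(1000*np.linalg.norm(P@(X-a)),1) for a,P in R])
u=np.array([np.cos(np.radians(-7.3)),np.sin(np.radians(-7.3))]); d=X[:2]-[.5318,-.3696]
rx,rz=d@u,X[2]-.053; R0=np.hypot(rx,rz); print('radius',R0.round(4),'angle',90+np.degrees(np.arctan2(rx,rz))-np.degrees(np.arcsin(.009/R0)))
E
```

```text
scene [145 131  11  14  50] [150.4 137.2]
 182 183 183 186 191 193 192 191 189 184 183 181 182 183 184 185 188 188
 182 183 183 184 186 189 191 192 191 188 184 181 182 182 183 185 184 186
 181 185 184 183 183 185 188 193 194 192 189 184 182 183 183 184 183 185
 180 182 184 180 180 183 185 188 192 194 191 188 182 181 184 184 185 184
 180 160 159 162 165 180 185 186 187 189 193 193 188 181 182 183 185 186
 177 154 153 160 160 168 180 182 186 189 189 192 192 188 183 183 186 186
 181 144 140 157 162 163 129 110 167 187 187 189 189 190 188 184 183 185
 196 172 134 144 157 130  78  55 100 168 188 187 188 189 188 186 184 184
 196 198 164 127  99  64  58  60  53 101 170 189 188 187 187 186 185 185
 195 198 200 159  91  70  60  62  61  61  97 173 192 189 188 188 184 184
 193 196 199 189 141  92  75  63  61  77  64 134 185 192 188 187 186 184
 189 191 196 200 178 130  98  75  65  61  54  72 170 194 193 189 186 184
 189 189 191 196 202 180 129  88  62  60  56  52 101 174 194 192 189 187
 192 191 189 191 194 200 171 120  79  55  59  54  52 101 175 195 194 190
 194 193 193 189 190 195 204 161  83  59  55  58  55  50 132 184 196 194
 192 194 195 192 190 191 195 190 142  81  62  57  59  58  49 136 184 196
 187 190 193 192 191 190 191 197 177 126  78  61  57  55  54  66 137 182
 187 188 190 193 192 190 190 191 197 174 118  71  57  55  57  56 101 150
 184 187 188 190 192 192 192 191 191 196 165 103  73  58  61 104 155 167
 185 185 186 188 189 191 194 193 192 195 198 154  86  72  99 149 164 164
 190 186 182 184 187 188 191 193 193 193 195 186 130  74 115 150 160 160
 187 189 187 183 184 187 187 190 193 194 194 195 171 111  77 115 148 160
top [410 187  11   9  80] [415.3 191. ]
[ 0.5828 -0.3777  0.18  ] miss mm [np.float64(0.6), np.float64(0.6)]
radius 0.1371 angle 108.36589893525903
```

Triangulation gives 108.4° and the tool path 110.0°, which agree within measuring error. The arm is clear, so I'm handing in.

```bash
python3 -c "
from plant import workorder
print(workorder.close_job())"
```

```text
the job is handed in; nothing more can be done
None
```

I've handed the job in: both carriers that were there lie flat, grips up, in the top tier, the lid is on with all four clips down, and the screen then went up to about 110° (tool path 110.0°, cameras 108.4°); no verdict came back.

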